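Dress the tobacconist's counter display

ROBOT

A 6-joint arm with a two-finger parallel gripper is mounted at the origin on the work surface. World frame = base frame: x ahead of the robot, y to its left, z up, the work surface at z = 0. Lengths are in m, angles in rad, forces in N, time in s.
With the tool pointing down it reaches from about 0.275 to 1 m from the base axis. Payload 8.4 kg.
Tool frame: the origin (TCP) lies at the very end of the fingers, on their centre line; the grasp point (between the pads) lies 19 mm behind it (env.pinch_z is the distance from the TCP to the grasp point, in m); z points along the fingers, y is the line along which they close (so a half turn about z gives the same grasp; the last joint's range is limited). The gripper opens to 85 mm and grips with 20 to 120 N. Pads are 22 mm wide; open, the fingers measure 114 mm over their backs; the gripper's body (76 mm by 85 mm) begins 54 mm behind the grasp point. The pads swing forward as they close: fully open they stand 13 mm farther back than shut.
Start: joints at [1.314, 0.353, 1.633, -0, 1.155, -0.002], TCP at [0.158, 0.605, 0.231] pointing down, gripper open.
Joint ranges: [-2.63, 2.63], [-0.92, 2.1], [0.06, 2.66], [-1.3, 4.44], [0, 2.69], [-3.02, 3.02]. Speed limits (rad/s): [2.22, 2.22, 2.79, 3.14, 3.14, 3.14].

INTERFACE

Orientations are given as a unit quaternion [x, y, z, w].
In Python, from plant import readout, optics, env gives the robot as it stands. The module is installed in compiled form; this text tells all that it offers.
- The arm moves only by the tool servo_tool, never from a script. Its argument "steps" is a list of rows, each an object of numbers: "x", "y", "z": the shift along the tool's x, y, z normalised to -1 to 1, where 1 is 0.15 m; "ax", "ay", "az": the turn, a rotation vector about the tool's x, y, z normalised to -1 to 1, where 1 is pi/2 rad; "hand": the closure, from -1 (fully open) to 1 (shut). A call has 1 to 20 rows; each row shifts and turns the commanded pose from where the row before left it, along the tool's axes as they then stand; what a row does not reach is not made up. A row lasts 1/12 s, in which the tool goes at most 41.7 mm and 7.16 degrees, less where a joint would pass 70% of its speed; a pose out of reach is approached as far as the arm can. A call with a number of a shift or a turn outside -1 to 1 is refused whole. A call with a gripper value outside its range is refused whole. The fingers move at their own pace and stop on an object; "newtons" is the grip in N (left out, the last holds). Time passes only in rows, so rows that do not move let the fingers close. It gives the time, the measured TCP pose, the force, the opening and the grip force at its end, in the units of the state.
- readout.get_obs(): the state, without advancing time (a new reading comes with each control period).
- optics.capture(name): name is "scene" or "side" or "wrist"; returns the picture (400x640x3 uint8, red, green, blue); there is no depth.
- optics.get_calibration(name): a dict with "vertical_fov" (degrees; the focal length in pixels is half the picture's height over the tangent of half this angle, whatever the lens; pixels are square), "cx", "cy" (the principal point, pixels), "rvec" (rotation vector, rad) and "tvec" (3), from world to camera coordinates, as OpenCV has them; the wrist camera has in their place "tool_from_camera" (4x4, takes a point from camera to tool coordinates, whose origin is the TCP and whose axes are the flange's). Camera axes: x right, y down, z forward; pixel columns grow to the right and rows downward; lengths in m; the calibration is good to about 2 mm. A picture is of the moment at which its call begins: read the wrist's pose just before it. get_calibration takes no time and is no camera call.
- env.finish_job(): hands the job in; it is judged then, once.
The state is a dict: "clock": time; "joint_pos": joint angles; "dq": joint speeds; "joint_efforts": joint torques, N m; "tcp_pos": TCP position; "ee_rot": TCP orientation; "force": force on the tool from outside, world axes, zero at the start; "ft_torque": the same for the moment, N m; "width": finger opening in m; "finger_force": force on a finger pad.
Only numpy, scipy, OpenCV 4.12 (cv2) and the standard library are available. Lean on these libraries where they do the work, as an engineer would, in place of code of your own. Each camera call takes 0.05 s, during which the arm holds its last target. There are 200 camera calls.

TASK

Dress the counter display: hang every silvered match safe on the brass rack, one to a snap hook, by pushing its ring down against the sprung gate until the ring is inside and the gate has snapped shut again, and stand every cedar cigarillo box upright on its small end on the mahogany turntable, well inside the rim. Leave the safes hanging (no more than a gentle sway) and the boxes standing, and do not disturb the other things on the counter and turntable.

Things in the scene. Friction and masses are not known exactly. Their poses are not given: they have to be found in the camera images.
- safe0: silvered tin match safe lying flat on the counter, 90 g: flat case 70 (x) x 42 (y) x 20 (z) mm with a rigid ring in its mid plane on its +x end: 36 inner diameter, 5 thick wire, ring centre 56 from the case centre. Origin: centre of the case's underside; ring at z = 10. Same either side up. 3 or 4 alike; None if absent
- safe0_tip (a point): the point of that ring's wire farthest from the case (wire centre): 76.5, 0, 10 mm in the safe's frame
- safe1: silvered tin match safe lying flat on the counter, 90 g: flat case 70 (x) x 42 (y) x 20 (z) mm with a rigid ring in its mid plane on its +x end: 36 inner diameter, 5 thick wire, ring centre 56 from the case centre. Origin: centre of the case's underside; ring at z = 10. Same either side up. 3 or 4 alike; None if absent
- safe1_tip (a point): the point of that ring's wire farthest from the case (wire centre): 76.5, 0, 10 mm in the safe's frame
- safe2: silvered tin match safe lying flat on the counter, 90 g: flat case 70 (x) x 42 (y) x 20 (z) mm with a rigid ring in its mid plane on its +x end: 36 inner diameter, 5 thick wire, ring centre 56 from the case centre. Origin: centre of the case's underside; ring at z = 10. Same either side up. 3 or 4 alike; None if absent
- safe2_tip (a point): the point of that ring's wire farthest from the case (wire centre): 76.5, 0, 10 mm in the safe's frame
- safe3: silvered tin match safe lying flat on the counter, 90 g: flat case 70 (x) x 42 (y) x 20 (z) mm with a rigid ring in its mid plane on its +x end: 36 inner diameter, 5 thick wire, ring centre 56 from the case centre. Origin: centre of the case's underside; ring at z = 10. Same either side up. 3 or 4 alike; None if absent
- safe3_tip (a point): the point of that ring's wire farthest from the case (wire centre): 76.5, 0, 10 mm in the safe's frame
- rack: fixed brass rack (mm), origin on the counter midway under the hooks' back bars: rail along its y, 240 up, on two 14 thick posts at x = 12, y = +-150 (263 high, round feet 60 wide). Four steel snap hooks of 8 round bar hang from it at y = 105, 35, -35, -105, each in its own x-z plane, mouth upward, nose on the -x side (towards the robot). A fixed counter bell, 48 high, is beyond its +y end
- hook0 (a point): seat of the snap hook at rack y = 105 mm: centre of a ring wire resting in its bottom; rack x = -18, z = 152.5. Back bar at rack x = 0, nose bar at x = -36 with tip 201 up, clear mouth 28 wide between. The nose goes up through a level ring lowered over it, the ring's far side in the mouth. Let go, the safe swings down and hangs free, 40 above the counter
- gate0 (a joint): gate of hook0, rad: 0 shut, up to 1.15 pushed down; sprung shut. 5 mm bar level across the mouth, 190 mm up, hinged at the back bar; swings only down and inward. A ring pressing it (1 to 4 N) slips off its tip 15 to 27 mm below the shut height, then it snaps up over the ring
- hook1 (a point): seat of the snap hook at rack y = 35 mm: centre of a ring wire resting in its bottom; rack x = -18, z = 152.5. Back bar at rack x = 0, nose bar at x = -36 with tip 201 up, clear mouth 28 wide between. The nose goes up through a level ring lowered over it, the ring's far side in the mouth. Let go, the safe swings down and hangs free, 40 above the counter
- gate1 (a joint): gate of hook1, rad: 0 shut, up to 1.15 pushed down; sprung shut. 5 mm bar level across the mouth, 190 mm up, hinged at the back bar; swings only down and inward. A ring pressing it (1 to 4 N) slips off its tip 15 to 27 mm below the shut height, then it snaps up over the ring
- hook2 (a point): seat of the snap hook at rack y = -35 mm: centre of a ring wire resting in its bottom; rack x = -18, z = 152.5. Back bar at rack x = 0, nose bar at x = -36 with tip 201 up, clear mouth 28 wide between. The nose goes up through a level ring lowered over it, the ring's far side in the mouth. Let go, the safe swings down and hangs free, 40 above the counter
- gate2 (a joint): gate of hook2, rad: 0 shut, up to 1.15 pushed down; sprung shut. 5 mm bar level across the mouth, 190 mm up, hinged at the back bar; swings only down and inward. A ring pressing it (1 to 4 N) slips off its tip 15 to 27 mm below the shut height, then it snaps up over the ring
- hook3 (a point): seat of the snap hook at rack y = -105 mm: centre of a ring wire resting in its bottom; rack x = -18, z = 152.5. Back bar at rack x = 0, nose bar at x = -36 with tip 201 up, clear mouth 28 wide between. The nose goes up through a level ring lowered over it, the ring's far side in the mouth. Let go, the safe swings down and hangs free, 40 above the counter
- gate3 (a joint): gate of hook3, rad: 0 shut, up to 1.15 pushed down; sprung shut. 5 mm bar level across the mouth, 190 mm up, hinged at the back bar; swings only down and inward. A ring pressing it (1 to 4 N) slips off its tip 15 to 27 mm below the shut height, then it snaps up over the ring
- box0: closed cedar cigarillo box with a paper band, 100 (x) x 52 (y) x 28 (z) mm, 110 g, rigid, lying on a large face on the counter. Origin: centre of the underside face (so 14 from the box's middle). 1 or 2, alike; None if absent
- box1: closed cedar cigarillo box with a paper band, 100 (x) x 52 (y) x 28 (z) mm, 110 g, rigid, lying on a large face on the counter. Origin: centre of the underside face (so 14 from the box's middle). 1 or 2, alike; None if absent
- turntable: round mahogany turntable (mm), 260 diameter, flat top (250 across) 28 above the counter; it turns on a stiff bearing (0.4 N m), so set things down straight and lightly. Origin on the counter at its centre, frame fixed. Ashtray and snuff box stand along its far (+x) rim; the rest is free. A fixed jar 110 high stands behind, on the rack's side
- ashtray: heavy round green glass ashtray, 96 mm dia x 30 high, on the turntable's far side. Bystander: leave alone. Origin: centre of its underside
- snuff_box: carved horn snuff box, 40 x 56 x 25 high mm, on the turntable's far side. Bystander: leave alone. Origin: centre of its underside
- pipe: briar pipe with black stem lying on the counter nearest the robot, bowl 38 dia x 44 high mm at the origin, stem 130 long along its +x. Bystander: leave alone. Origin: centre of its underside
- cutter: flat dark steel cigar cutter, 70 x 35 x 12 mm, near the robot on the right. Bystander: leave alone. Origin: centre of its underside
There are look-alikes about, which are no part of the job. Leave any blue or turquoise look-alike of the safe1 alone. Leave any blue look-alike of the box1 alone.

How it is judged:
At the end, for the whole second after the job is handed in: each safe present: ring tip within 14 mm of a hook seat, case within 0.4 rad of plumb, under 0.2 m/s, one per hook; all gates under 0.15 rad; each box present: on its small end within 0.1 rad, its origin within 115 mm of the turntable centre and 72 to 85 mm up, under 0.03 m/s ((distance between safe0_tip and hook0 below 0.014 m or distance between safe0_tip and hook1 below 0.014 m or distance between safe0_tip and hook2 below 0.014 m or distance between safe0_tip and hook3 below 0.014 m) and angle between the x axis of each of safe0, safe1, safe2, safe3 and the z axis of rack, either way round below 0.4 rad and linear speed of each of safe0, safe1, safe2, safe3 below 0.2 m/s and (distance between safe1_tip and hook0 below 0.014 m or distance between safe1_tip and hook1 below 0.014 m or distance between safe1_tip and hook2 below 0.014 m or distance between safe1_tip and hook3 below 0.014 m) and (distance between safe2_tip and hook0 below 0.014 m or distance between safe2_tip and hook1 below 0.014 m or distance between safe2_tip and hook2 below 0.014 m or distance between safe2_tip and hook3 below 0.014 m) and (distance between safe3_tip and hook0 below 0.014 m or distance between safe3_tip and hook1 below 0.014 m or distance between safe3_tip and hook2 below 0.014 m or distance between safe3_tip and hook3 below 0.014 m) and distance between safe0_tip and safe1_tip above 0.05 m and distance between each of safe0_tip, safe1_tip and safe2_tip above 0.05 m and distance between each of safe0_tip, safe1_tip, safe2_tip and safe3_tip above 0.05 m and value of joint each of gate0, gate1, gate2, gate3 below 0.15 rad and angle between the x axis of each of box0, box1 and the z axis of turntable, either way round below 0.1 rad and horizontal distance between each of box0, box1 and turntable below 0.115 m and height (world z) of box0 between 0.072 and 0.085 m and linear speed of each of box0, box1 below 0.03 m/s and height (world z) of box1 between 0.072 and 0.085 m); the robot touches nothing.
It fails at once if a bystander (ashtray, snuff box, pipe or cutter) is moved more than 35 mm (distance of any of ashtray, snuff_box, pipe, cutter from where it was at the start of the episode above 0.035 m).
Of safe0, safe1, safe2, safe3 only 3 to 4 are there at a start; the rules pass over those that are not, and their reading is None.
Of box0, box1 only 1 to 2 are there at a start; the rules pass over those that are not, and their reading is None.
At some moment in a run one of safe0, safe1, safe2, safe3 may be knocked a few centimetres aside while the robot is not near it.
It also fails if it takes over 210 s, if anything falls off the work surface, if the arm or the gripper's body presses on something with over 40 N, if the wrist force passes 120 N, or if a joint passes its speed limit or range.

## Working session

There is one attempt and no reset: what is moved stays moved. The work goes in short steps, Python scripts to look and compute and a tool call to move; the robot and the scene stay as the last step left them, time stands still between calls to the robot, and variables do not carry over. Pictures are saved under pics/ and viewed, at most 14 in all, crops included, and the job is handed in when it is done.

Besides the shell and the picture viewer there is one more tool, called after "Call:" by a JSON object that holds its "api" and its "payload", one argument or row to a line. servo_tool: Moves the arm, as the interface text tells. Scaled input: -1 to 1 covers 0.15 m each way for a shift and pi/2 rad each way for a turn. Its arguments: {"type":"object","properties":{"steps":{"type":"array"},"newtons":{"type":"number"}},"required":["steps"]}

```bash
mkdir -p pics
python3 - <<'E'
from plant import readout, optics, env
import cv2
print(readout.get_obs()); print(env.pinch_z)
for n in ("scene","side","wrist"):
    im=optics.capture(n); cv2.imwrite(f"pics/{n}0.png",im[...,::-1]); print(n,optics.get_calibration(n))
E
```

```text
{'clock': 0.0, 'joint_pos': array([ 1.31359292e+00,  3.53605933e-01,  1.63416193e+00, -2.11870610e-05,
        1.15513775e+00, -2.41663407e-03]), 'dq': array([ 4.48507472e-04,  1.12081070e-03,  6.45061119e-04,  7.38536990e-05,
        2.56316017e-03, -5.40155369e-04]), 'joint_efforts': array([-1.30407298e-03, -6.05268574e+01, -3.42049563e+01, -1.50485653e-05,
        9.74100869e-03, -1.02722464e-05]), 'tcp_pos': array([0.15742166, 0.60436552, 0.23057613]), 'ee_rot': array([ 1.27044809e-01,  9.91896761e-01, -6.52208328e-04, -7.53710514e-05]), 'force': array([-0.01360473, -0.70954221, -0.04539132]), 'ft_torque': array([-0.03489914,  0.03306484, -0.03093971]), 'finger_force': 0.0, 'width': 0.08538877376713692}
0.0187
scene {'vertical_fov': 53.39110631816561, 'cx': 320.23652784227266, 'cy': 193.67785145206017, 'rvec': array([ 1.11464059,  2.59881755, -0.7141667 ]), 'tvec': array([ 0.31019559, -0.26402772,  1.90222862])}
side {'vertical_fov': 50.31203459433645, 'cx': 312.8465065373569, 'cy': 203.2546128983825, 'rvec': array([ 2.36578747, -0.41098578,  0.18504081]), 'tvec': array([-0.47632697,  0.21782361,  1.28131526])}
wrist {'vertical_fov': 61.92110928937922, 'cx': 318.7550513652496, 'cy': 196.89865709926278, 'tool_from_camera': array([[ 7.60118764e-04, -9.56749760e-01, -2.90911186e-01,
         7.30021591e-02],
       [ 9.99999645e-01,  6.21815607e-04,  5.67859092e-04,
        -3.05200910e-04],
       [-3.62405935e-04, -2.90911515e-01,  9.56749894e-01,
        -1.43648992e-01],
       [ 0.00000000e+00,  0.00000000e+00,  0.00000000e+00,
         1.00000000e+00]])}
```

View pics/scene0.png

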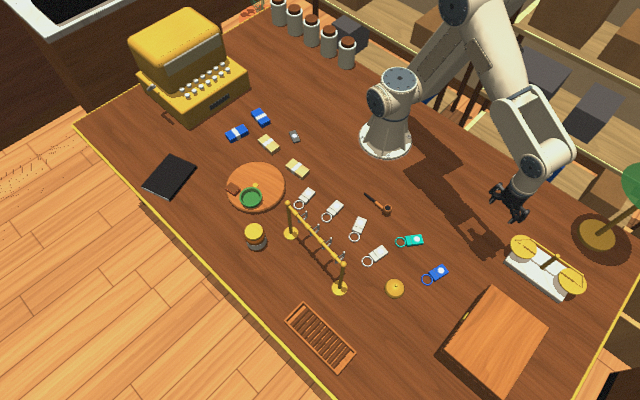

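View pics/side0.png

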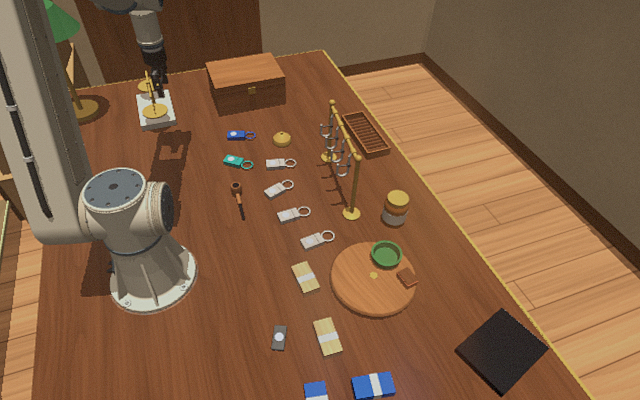

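Scene view: silvered safes at about (304,198), (332,210), (358,229) and (375,255). The turquoise (410,241) and blue (435,275) ones are look-alikes. Cedar boxes are at (268,143) and (297,169), with blue look-alikes at (237,133) and (260,117). The turntable is at (255,187), and the rack runs from (290,205) to (343,265). The side view shows the same four safes and two boxes.

```bash
cat > h.py <<'E'
import numpy as np, cv2
from scipy.spatial.transform import Rotation as R
from plant import readout, optics, env
def cam(name,obs=None):
    c=optics.get_calibration(name); f=200/np.tan(np.radians(c['vertical_fov'])/2)
    K=np.array([[f,0,c['cx']],[0,f,c['cy']],[0,0,1]])
    if name=='wrist':
        o=obs or readout.get_obs(); T=np.eye(4);T[:3,:3]=R.from_quat(o['ee_rot']).as_matrix();T[:3,3]=o['tcp_pos']
        W=T@c['tool_from_camera']; return K,W[:3,:3],W[:3,3]
    Rw=cv2.Rodrigues(c['rvec'])[0]; return K,Rw.T,-Rw.T@c['tvec']
def rays(C,uv):
    K,Rm,p=C; uv=np.atleast_2d(uv).astype(float)
    d=np.c_[uv,np.ones(len(uv))]@np.linalg.inv(K).T@Rm.T
    return p,d
def plane(C,uv,z):
    p,d=rays(C,uv); return p+d*((z-p[2])/d[:,2:])
def proj(C,X):
    K,Rm,p=C; q=(np.atleast_2d(X)-p)@Rm@K.T; return q[:,:2]/q[:,2:]
def tri(obsv):
    A=np.zeros((3,3));b=np.zeros(3)
    for C,uv in obsv:
        p,d=rays(C,uv); d=d[0]/np.linalg.norm(d[0]); M=np.eye(3)-np.outer(d,d); A+=M;b+=M@p
    return np.linalg.solve(A,b)
def comps(mask,amin):
    n,l,s,c=cv2.connectedComponentsWithStats(mask.astype(np.uint8)); 
    return [np.argwhere(l==i)[:,::-1] for i in range(1,n) if s[i,4]>=amin]
def silver(im):
    h=cv2.cvtColor(im,cv2.COLOR_RGB2HSV); return (h[...,1]<60)&(h[...,2]>120)
def cedar(im):
    h=cv2.cvtColor(im,cv2.COLOR_RGB2HSV).astype(int); return (h[...,0]>18)&(h[...,0]<32)&(h[...,1]>50)&(h[...,1]<150)&(h[...,2]>140)
E
python3 - <<'E'
from h import *
for n in("scene","side"):
    im=cv2.imread(f"pics/{n}0.png")[...,::-1].copy(); C=cam(n); print(n,C[2])
    for nm,m,z in(("safe",silver(im),.013),("box",cedar(im)|silver(im),.028)):
        for q in comps(m,60 ):
            X=plane(C,q,z)[:,:2]
            c=X.mean(0)
            if not(.25<c[0]<1 and -.6<c[1]<.5): continue
            w,v=np.linalg.eigh(np.cov((X-c).T)); a=v[:,1]; t=(X-c)@a; s=(X-c)@v[:,0]
            print(nm,q.mean(0).round(),len(q),c.round(3),"ang",np.degrees(np.arctan2(a[1],a[0])).round(),"ext",np.ptp(t).round(3),np.ptp(s).round(3),"skew",((t**3).mean()/t.std()**3).round(2))
# rack / turntable
S,D=cam("scene"),cam("side")
print("tops",tri([(S,(289,204)),(D,(357,157))]),tri([(S,(343,264)),(D,(332,103))]))
print("feet",plane(S,[(291,234),(339,289)],.003),plane(D,[(352,213),(331,157)],.003))
print("tt",plane(S,(255,187),.028),plane(D,(374,277),.028))
for n in ("scene","side"):
    im=cv2.imread(f"pics/{n}0.png"); 
    a=im[180:300,270:430] if n=="scene" else im[90:260,255:415]
    cv2.imwrite(f"pics/{n}0c.png",cv2.resize(a,None,fx=5 if n=="scene" else 3.5,fy=5 if n=="scene" else 3.5,interpolation=cv2.INTER_CUBIC))
E
```

```text
scene [1.10579628 0.58846412 1.48839855]
safe [305. 197.] 175 [ 0.503 -0.045] ang -172.0 ext 0.117 0.043 skew -0.49
safe [333. 209.] 181 [0.464 0.084] ang -175.0 ext 0.117 0.046 skew -0.49
safe [358. 227.] 204 [0.455 0.217] ang -159.0 ext 0.117 0.046 skew -0.39
safe [375. 255.] 223 [0.499 0.346] ang 171.0 ext 0.115 0.044 skew -0.39
box [268. 142.] 200 [ 0.418 -0.366] ang 88.0 ext 0.101 0.054 skew -0.01
box [297. 167.] 223 [ 0.424 -0.171] ang 94.0 ext 0.098 0.056 skew 0.0
box [305. 197.] 175 [ 0.509 -0.039] ang -172.0 ext 0.116 0.043 skew -0.49
box [333. 209.] 181 [0.47 0.09] ang -175.0 ext 0.116 0.045 skew -0.49
box [358. 227.] 204 [0.462 0.22 ] ang -159.0 ext 0.116 0.045 skew -0.39
box [375. 255.] 223 [0.505 0.348] ang 171.0 ext 0.113 0.044 skew -0.39
side [ 0.18478398 -0.82602249  1.09528309]
safe [278. 162.] 180 [0.496 0.353] ang 162.0 ext 0.115 0.046 skew -0.42
safe [277. 188.] 210 [0.451 0.222] ang -166.0 ext 0.108 0.048 skew -0.43
safe [291. 214.] 244 [0.462 0.091] ang 177.0 ext 0.112 0.048 skew -0.47
safe [315. 239.] 282 [ 0.5   -0.039] ang -176.0 ext 0.112 0.047 skew -0.44
sa
[... 891 characters left out ...]
] ang -176.0 ext 0.11 0.046 skew -0.44
box [305. 277.] 501 [ 0.42  -0.171] ang 92.0 ext 0.102 0.053 skew 0.1
box [327. 336.] 680 [ 0.414 -0.366] ang 87.0 ext 0.101 0.054 skew 0.1
box [279. 338.] 93 [ 0.292 -0.327] ang 86.0 ext 0.047 0.027 skew -0.95
box [375. 384.] 197 [ 0.479 -0.522] ang 80.0 ext 0.055 0.023 skew 0.04
box [318. 398.] 84 [ 0.336 -0.504] ang 164.0 ext 0.053 0.012 skew 0.27
tops [0.65957868 0.03894609 0.25179067] [0.69476909 0.32865321 0.25057455]
feet [[0.66405735 0.03509202 0.003     ]
 [0.69944118 0.33194935 0.003     ]] [[0.66252626 0.03292791 0.003     ]
 [0.70254844 0.32778607 0.003     ]]
tt [[ 0.62226946 -0.22732469  0.028     ]] [[ 0.61131511 -0.24029774  0.028     ]]
```

View pics/scene0c.png

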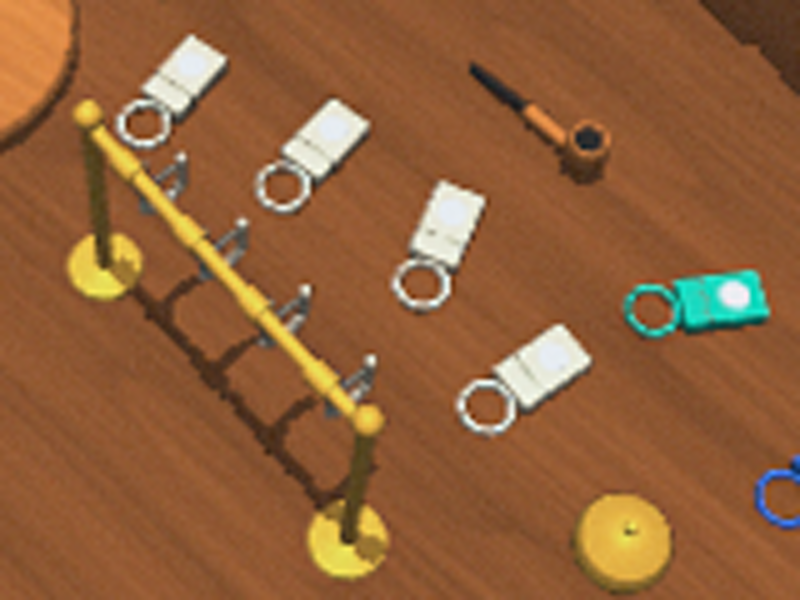

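View pics/side0c.png

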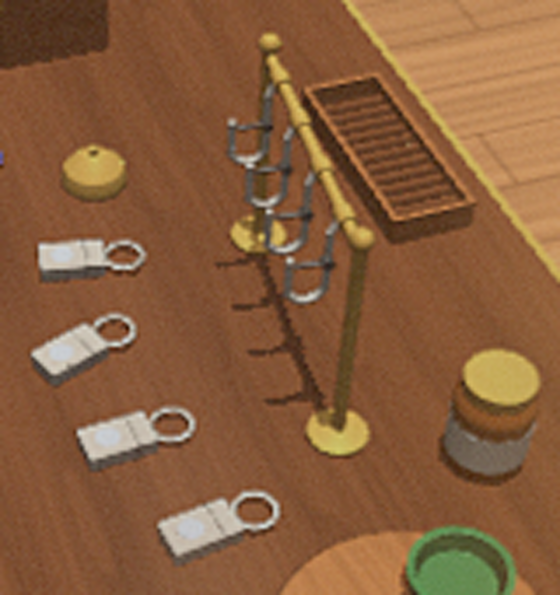

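Scene crop: four silvered safes with their rings towards the rack, the turquoise one at right left out. The rack has four hooks with their noses on the robot side. The side crop agrees. Next I move to a view above the safes.

Call:
{"api": "servo_tool", "payload": {
  "steps": [
    {"x":-0.153,"y":-0.156,"z":-0.05,"hand":-1},
    {"x":-0.153,"y":-0.156,"z":-0.05},
    {"x":-0.153,"y":-0.156,"z":-0.05},
    {"x":-0.153,"y":-0.156,"z":-0.05},
    {"x":-0.153,"y":-0.156,"z":-0.05},
    {"x":-0.153,"y":-0.156,"z":-0.05},
    {"x":-0.153,"y":-0.156,"z":-0.05},
    {"x":-0.153,"y":-0.156,"z":-0.05},
    {"x":-0.153,"y":-0.156,"z":-0.05},
    {"x":-0.153,"y":-0.156,"z":-0.05},
    {"x":-0.153,"y":-0.156,"z":-0.05},
    {"x":-0.153,"y":-0.156,"z":-0.05},
    {"x":-0.153,"y":-0.156,"z":-0.05},
    {"x":-0.153,"y":-0.156,"z":-0.05},
    {"x":-0.153,"y":-0.156,"z":-0.05},
    {"x":-0.153,"y":-0.156,"z":-0.05},
    {"az":-0.042},
    {"az":-0.042},
    {"x":0},
    {"x":0}
  ]
}}

```text
invalid input at $.steps[0]: expected keys x, y, z, ax, ay, az, hand
```

```bash
cat >> h.py <<'E'
def state():
    o=readout.get_obs(); M=R.from_quat(o['ee_rot']).as_matrix()
    print("t",round(o['clock'],2),"tcp",o['tcp_pos'].round(4),"psi",np.degrees(np.arctan2(M[1,0],M[0,0])).round(2),"zax",M[:,2].round(3),"F",o['force'].round(1),"w",round(o['width'],4),"g",round(o['finger_force'],1),"j",o['joint_pos'].round(2)); return o
def shot(n,name):
    o=readout.get_obs(); im=optics.capture(n); cv2.imwrite(f"pics/{name}.png",im[...,::-1]); return im,cam(n,o)
def go(o,target,psi=None,Rt=None):
    "print total shift in tool units (of 0.15 m) after an az turn to psi (deg), and least rows"
    M=R.from_quat(o['ee_rot']).as_matrix()
    if psi is not None:
        p=np.radians(psi); Rt=np.array([[np.cos(p),np.sin(p),0],[np.sin(p),-np.cos(p),0],[0,0,-1]])
    if Rt is not None:
        rv=R.from_matrix(M.T@Rt).as_rotvec(); print("  turn units",(rv/(np.pi/2)).round(4),"rows",np.ceil(np.degrees(np.linalg.norm(rv))/7.1)); M=Rt
    d=M.T@(np.array(target)-o['tcp_pos']); print("  shift units",(d/.15).round(4),"rows",np.ceil(np.linalg.norm(d)/.041))
def safes(im,C,verbose=1):
    "silver safes on the counter: case-outline based pose"
    out=[]
    for q in comps(silver(im),400):
        X=plane(C,q,.014)[:,:2]; c=X.mean(0); w,v=np.linalg.eigh(np.cov((X-c).T)); a=v[:,1]; t=(X-c)@a
        if not(.095<np.ptp(t)<.13 and np.ptp((X-c)@v[:,0])<.06): continue
        if (t**3).mean()>0: a=-a;t=-t
        # skew<0: tail on the ring(-)side -> ring along -a
        a=-a;t=-t
        case=X[t<t.min()+.064]; hull=cv2.minAreaRect((case*1e4).astype(np.float32))
        s=np.array([-a[1],a[0]]); 
        sc=((X-c)@s); mid=(sc[t<t.min()+.065].min()+sc[t<t.min()+.065].max())/2
        # axis from lateral mid-lines along the safe
        b=np.linspace(t.min()+.008,t.max()-.008,20); mids=[[x,(sc[abs(t-x)<.003].min()+sc[abs(t-x)<.003].max())/2] for x in b if (abs(t-x)<.003).sum()>3]
        k,m0=np.polyfit(*np.array(mids).T,1); ax=a+k*s; ax/=np.linalg.norm(ax)
        o0=c+m0*s; tt=(X-o0)@ax; tip=o0+ax*(tt.max()-.0025); cc=tip-ax*.0765
        out.append((cc,np.degrees(np.arctan2(ax[1],ax[0])),tip))
        if verbose: print("safe px",q.mean(0).round(),"case",cc.round(4),"dir",out[-1][1].round(1),"tip",tip.round(4),"len",np.ptp(tt).round(4))
    return out
E
python3 - <<'E'
from h import *
o=state(); im,C=shot("wrist","w1"); safes(im,C)
O=np.array([.6686,.184]);th=np.radians(-7.07);M=np.array([[np.cos(th),-np.sin(th)],[np.sin(th),np.cos(th)]])
for y in(.105,.035,-.035,-.105):
    print(proj(C,np.r_[O+M@[-.036,y],.201]).round(),proj(C,np.r_[O+M@[0,y],.190]).round())
E
```

```text
t 0.15 tcp [0.1575 0.6045 0.2307] psi 165.4 zax [-0.    -0.001 -1.   ] F [-0.5  0.6  0. ] w 0.0855 g 0.0 j [ 1.31  0.35  1.63 -0.    1.16 -0.  ]
[[147. 721.]] [[161. 719.]]
[[ 82. 725.]] [[100. 723.]]
[[ 19. 730.]] [[ 40. 727.]]
[[-44. 734.]] [[-20. 731.]]
```

View pics/w1.png

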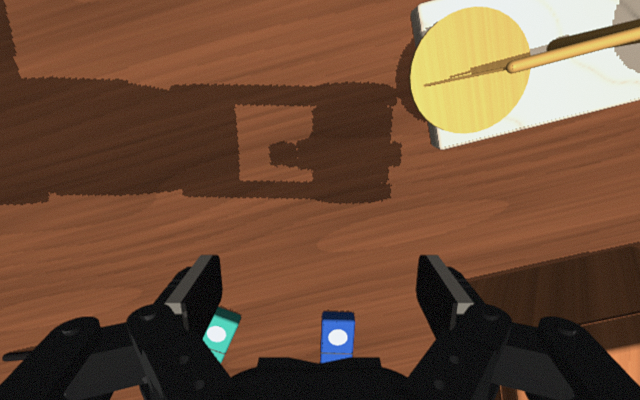

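The wrist view shows the finger pads at v≈256, with image-up along tool +x. The look-alikes are at (220,335) and (338,335). So I'll work with tool x towards the rack, and every row needs all seven keys.

Call:
{"api": "servo_tool", "payload": {
  "steps": [
    {"x":-0.205,"y":-0.146,"z":-0.058,"ax":0,"ay":0,"az":0,"hand":-1},
    {"x":-0.205,"y":-0.146,"z":-0.058,"ax":0,"ay":0,"az":0,"hand":-1},
    {"x":-0.205,"y":-0.146,"z":-0.058,"ax":0,"ay":0,"az":0,"hand":-1},
    {"x":-0.205,"y":-0.146,"z":-0.058,"ax":0,"ay":0,"az":0,"hand":-1},
    {"x":-0.205,"y":-0.146,"z":-0.058,"ax":0,"ay":0,"az":0,"hand":-1},
    {"x":-0.205,"y":-0.146,"z":-0.058,"ax":0,"ay":0,"az":0,"hand":-1},
    {"x":-0.205,"y":-0.146,"z":-0.058,"ax":0,"ay":0,"az":0,"hand":-1},
    {"x":-0.205,"y":-0.146,"z":-0.058,"ax":0,"ay":0,"az":0,"hand":-1},
    {"x":-0.205,"y":-0.146,"z":-0.058,"ax":0,"ay":0,"az":0,"hand":-1},
    {"x":-0.205,"y":-0.146,"z":-0.058,"ax":0,"ay":0,"az":0,"hand":-1},
    {"x":-0.205,"y":-0.146,"z":-0.058,"ax":0,"ay":0,"az":0,"hand":-1},
    {"x":-0.205,"y":-0.146,"z":-0.058,"ax":0,"ay":0,"az":0,"hand":-1},
    {"x":-0.205,"y":-0.146,"z":-0.058,"ax":0,"ay":0,"az":0,"hand":-1},
    {"x":-0.205,"y":-0.146,"z":-0.058,"ax":0,"ay":0,"az":0,"hand":-1},
    {"x":-0.205,"y":-0.146,"z":-0.058,"ax":0,"ay":0,"az":0,"hand":-1},
    {"x":0,"y":0,"z":0,"ax":0,"ay":0,"az":0.0766,"hand":-1},
    {"x":0,"y":0,"z":0,"ax":0,"ay":0,"az":0.0766,"hand":-1},
    {"x":0,"y":0,"z":0,"ax":0,"ay":0,"az":0.0766,"hand":-1},
    {"x":0,"y":0,"z":0,"ax":0,"ay":0,"az":0.0766,"hand":-1},
    {"x":0,"y":0,"z":0,"ax":0,"ay":0,"az":0.0766,"hand":-1}
  ]
}}

```text
clock: 1.87
tcp_pos: [0.521, 0.1704, 0.3616]
ee_rot: [0.418, 0.908, -0.0, -0.0]
force: [0.4, 0.5, -0.2]
width: 0.0854
finger_force: 0.0
```

Call:
{"api": "servo_tool", "payload": {
  "steps": [
    {"x":0,"y":0,"z":0,"ax":0,"ay":0,"az":0.0766,"hand":-1},
    {"x":0,"y":0,"z":0,"ax":0,"ay":0,"az":0.0766,"hand":-1},
    {"x":0,"y":0,"z":0,"ax":0,"ay":0,"az":0.0766,"hand":-1},
    {"x":0,"y":0,"z":0,"ax":0,"ay":0,"az":0.0766,"hand":-1},
    {"x":0,"y":0,"z":0,"ax":0,"ay":0,"az":0.0766,"hand":-1},
    {"x":0,"y":0,"z":0,"ax":0,"ay":0,"az":0.0766,"hand":-1},
    {"x":0,"y":0,"z":0,"ax":0,"ay":0,"az":0.0766,"hand":-1},
    {"x":0,"y":0,"z":0,"ax":0,"ay":0,"az":0.0766,"hand":-1},
    {"x":0,"y":0,"z":0,"ax":0,"ay":0,"az":0.0766,"hand":-1},
    {"x":0,"y":0,"z":0,"ax":0,"ay":0,"az":0.0766,"hand":-1},
    {"x":0,"y":0,"z":0,"ax":0,"ay":0,"az":0.0766,"hand":-1},
    {"x":0,"y":0,"z":0,"ax":0,"ay":0,"az":0.0766,"hand":-1},
    {"x":0,"y":0,"z":0,"ax":0,"ay":0,"az":0.0766,"hand":-1},
    {"x":0,"y":0,"z":0,"ax":0,"ay":0,"az":0.0766,"hand":-1},
    {"x":0,"y":0,"z":0,"ax":0,"ay":0,"az":0.0766,"hand":-1},
    {"x":0,"y":0,"z":0,"ax":0,"ay":0,"az":0.0766,"hand":-1},
    {"x":0,"y":0,"z":0,"ax":0,"ay":0,"az":0.0766,"hand":-1},
    {"x":0,"y":0,"z":0,"ax":0,"ay":0,"az":0.0766,"hand":-1},
    {"x":0,"y":0,"z":0,"ax":0,"ay":0,"az":0.0766,"hand":-1},
    {"x":0,"y":0,"z":0,"ax":0,"ay":0,"az":0.0766,"hand":-1}
  ]
}}

```text
clock: 3.53
tcp_pos: [0.521, 0.1706, 0.3616]
ee_rot: [0.998, -0.064, -0.0, 0.0]
force: [0.6, 0.5, -0.1]
width: 0.0852
finger_force: 0.0
```

Run:
```python
from h import *
o=state(); im,C=shot("wrist","w2"); safes(im,C)
O=np.array([.6686,.184]);th=np.radians(-7.07);M=np.array([[np.cos(th),-np.sin(th)],[np.sin(th),np.cos(th)]])
for y in(.105,.035,-.035,-.105):
    print(proj(C,np.r_[O+M@[-.036,y],.201]).round(),proj(C,np.r_[O+M@[0,y],.190]).round())
```

```text
t 3.53 tcp [0.521  0.1706 0.3616] psi -7.29 zax [-0. -0. -1.] F [ 0.6  0.5 -0.1] w 0.0852 g 0.0 j [ 0.31  0.13  1.63 -0.    1.38  2.01]
safe px [465. 143.] case [ 0.4895 -0.0454] dir 8.1 tip [ 0.5652 -0.0346] len 0.1168
safe px [204. 177.] case [0.4882 0.351 ] dir -13.7 tip [0.5626 0.3328] len 0.1165
safe px [378. 179.] case [0.4524 0.0862] dir 2.7 tip [0.5288 0.0898] len 0.1159
safe px [294. 196.] case [0.4431 0.2141] dir 18.0 tip [0.5159 0.2377] len 0.1151
[[156.  54.]] [[156.  10.]]
[[239.  54.]] [[239.  10.]]
[[322.  54.]] [[322.   9.]]
[[405.  54.]] [[405.   9.]]
```

View pics/w2.png

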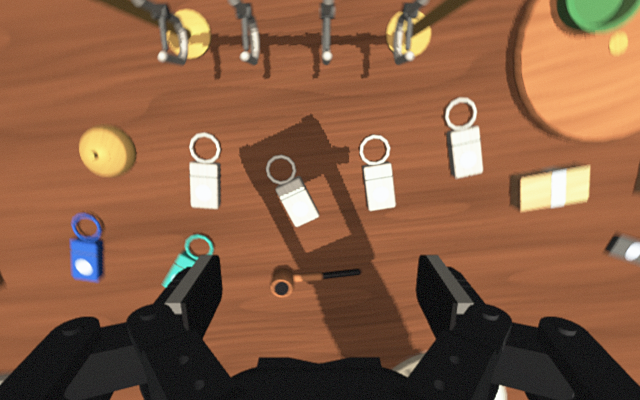

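Wrist view: safes at (465,143), (378,179), (294,196) and (204,177), pipe at (285,282), nose tips at about (162,57), (246,57), (326,57) and (408,56), turntable at top right. Now I refine the rack from the nose tips and plan the first grasp.

Run:
```python
from h import *
o=state(); im=cv2.imread("pics/w2.png")[...,::-1].copy(); C=cam("wrist",o)
g=im.astype(int).min(2); P=[]
for u in(162,246,326,408):
    w=g[46:68,u-10:u+11]; m=w>np.percentile(w,88); n,l,s,c=cv2.connectedComponentsWithStats(m.astype(np.uint8)); i=1+np.argmax(s[1:,4]); P.append(c[i]+[u-10,46])
P=np.array(P);print(P.round(1)); X=plane(C,P,.198)[:,:2]; print(X.round(4))
b=X.mean(0); y=X[0]-X[3]+ (X[1]-X[2])/3; y/=np.linalg.norm(y); x=np.array([y[1],-y[0]])
O=b+.036*x; print("origin",O.round(4),"yaw",np.degrees(np.arctan2(x[1],x[0])).round(2),"spacing",np.linalg.norm(np.diff(X,axis=0),axis=1).round(4))
for k,yy in enumerate((.105,.035,-.035,-.105)): print("seat",k,(O-.018*x+yy*y).round(4))
for c,d,t in safes(im,C,0):
    a=np.array([np.cos(np.radians(d)),np.sin(np.radians(d))]); p=c+.007*a; print("safe",c.round(3),d.round(1)); go(o,[*p,.1],d);
```

```text
t 3.58 tcp [0.521  0.1706 0.3616] psi -7.8 zax [-0. -0. -1.] F [ 0.5  0.4 -0.1] w 0.0853 g 0.0 j [ 0.31  0.13  1.63 -0.    1.38  2.02]
[[161.5  55.8]
 [244.1  55.2]
 [326.8  55.3]
 [409.5  54.9]]
[[0.6457 0.2887]
 [0.6366 0.2188]
 [0.627  0.1488]
 [0.6178 0.0789]]
origin [0.6675 0.179 ] yaw -7.58 spacing [0.0705 0.0706 0.0705]
seat 0 [0.6635 0.2855]
seat 1 [0.6543 0.2161]
seat 2 [0.645  0.1467]
seat 3 [0.6358 0.0773]
safe [ 0.488 -0.045] 7.6
  turn units [ 1.000e-04  2.000e-04 -1.708e-01] rows 3.0
  shift units [-0.3634  1.3961  1.7442] rows 9.0
safe [0.49  0.351] -14.2
  turn units [0.0001 0.0002 0.0711] rows 1.0
  shift units [-0.4497 -1.1164  1.7442] rows 8.0
safe [0.452 0.087] 2.2
  turn units [ 1.000e-04  2.000e-04 -1.109e-01] rows 2.0
  shift units [-0.4365  0.5406  1.7442] rows 7.0
safe [0.443 0.215] 17.4
  turn units [ 1.000e-04  2.000e-04 -2.805e-01] rows 4.0
  shift units [-0.3577 -0.4359  1.7442] rows 7.0
```

Call:
{"api": "servo_tool", "payload": {
  "newtons": 100,
  "steps": [
    {"x":0,"y":0,"z":0,"ax":0,"ay":0,"az":-0.0717,"hand":-1},
    {"x":0,"y":0,"z":0,"ax":0,"ay":0,"az":-0.0717,"hand":-1},
    {"x":0,"y":0,"z":0,"ax":0,"ay":0,"az":-0.0717,"hand":-1},
    {"x":0,"y":0,"z":0,"ax":0,"ay":0,"az":-0.0717,"hand":-1},
    {"x":-0.119,"y":-0.146,"z":0.2,"ax":0,"ay":0,"az":0,"hand":-1},
    {"x":-0.119,"y":-0.146,"z":0.2,"ax":0,"ay":0,"az":0,"hand":-1},
    {"x":-0.119,"y":-0.146,"z":0.2,"ax":0,"ay":0,"az":0,"hand":-1},
    {"x":0,"y":0,"z":0.26,"ax":0,"ay":0,"az":0,"hand":-1},
    {"x":0,"y":0,"z":0.26,"ax":0,"ay":0,"az":0,"hand":-1},
    {"x":0,"y":0,"z":0.26,"ax":0,"ay":0,"az":0,"hand":-1},
    {"x":0,"y":0,"z":0.26,"ax":0,"ay":0,"az":0,"hand":-1},
    {"x":0,"y":0,"z":0.26,"ax":0,"ay":0,"az":0,"hand":-1},
    {"x":0,"y":0,"z":0.2,"ax":0,"ay":0,"az":0,"hand":-1},
    {"x":0,"y":0,"z":0.16,"ax":0,"ay":0,"az":0,"hand":-1},
    {"x":0,"y":0,"z":0.13,"ax":0,"ay":0,"az":0,"hand":-1},
    {"x":0,"y":0,"z":0,"ax":0,"ay":0,"az":0,"hand":-1},
    {"x":0,"y":0,"z":0,"ax":0,"ay":0,"az":0,"hand":1},
    {"x":0,"y":0,"z":0,"ax":0,"ay":0,"az":0,"hand":1},
    {"x":0,"y":0,"z":0,"ax":0,"ay":0,"az":0,"hand":1},
    {"x":0,"y":0,"z":0,"ax":0,"ay":0,"az":0,"hand":1}
  ]
}}

```text
clock: 5.25
tcp_pos: [0.4502, 0.2161, 0.0051]
ee_rot: [0.986, 0.164, 0.001, -0.0]
force: [-16.3, -6.7, 37.2]
width: 0.0397
finger_force: 97.3
```

Call:
{"api": "servo_tool", "payload": {
  "steps": [
    {"x":0,"y":0,"z":-0.15,"ax":0,"ay":0,"az":0,"hand":1},
    {"x":0,"y":0,"z":-0.25,"ax":0,"ay":0,"az":0,"hand":1},
    {"x":0,"y":0,"z":-0.25,"ax":0,"ay":0,"az":0,"hand":1},
    {"x":0,"y":0,"z":-0.25,"ax":0,"ay":0,"az":0,"hand":1},
    {"x":0,"y":0,"z":-0.25,"ax":0,"ay":0,"az":0,"hand":1},
    {"x":0,"y":0,"z":-0.25,"ax":0,"ay":0,"az":0,"hand":1},
    {"x":0,"y":0,"z":-0.15,"ax":0,"ay":0,"az":0,"hand":1},
    {"x":0,"y":0,"z":0,"ax":0,"ay":0,"az":0.071,"hand":1},
    {"x":0,"y":0,"z":0,"ax":0,"ay":0,"az":0.071,"hand":1},
    {"x":0,"y":0,"z":0,"ax":0,"ay":0,"az":0.071,"hand":1},
    {"x":0,"y":0,"z":0,"ax":0,"ay":0,"az":0.071,"hand":1},
    {"x":0,"y":0,"z":0,"ax":0,"ay":0,"az":0,"hand":1},
    {"x":0,"y":0,"z":0,"ax":0,"ay":0,"az":0,"hand":1}
  ]
}}

```text
clock: 6.33
tcp_pos: [0.4491, 0.2155, 0.2365]
ee_rot: [0.998, -0.057, 0.001, -0.0]
force: [-0.1, -0.1, -1.1]
width: 0.0396
finger_force: 102.9
```

Run:
```python
from h import *
o=state(); im,C=shot("wrist","w3")
go(o,[.5848,.2258,.235],-7.07)
K,Rm,p=C; M=R.from_quat(o['ee_rot']).as_matrix()
print("pred tip px",proj(C,o['tcp_pos']+M@[.0695,0,-.006]),"outer",proj(C,o['tcp_pos']+M@[.072,0,-.006]))
```

```text
t 6.33 tcp [0.4491 0.2155 0.2365] psi -6.49 zax [ 0.001  0.    -1.   ] F [-0.1 -0.1 -1.1] w 0.0396 g 102.9 j [ 0.44  0.15  1.89 -0.    1.1   2.13]
  turn units [-0.0004 -0.0006  0.0065] rows 1.0
  shift units [ 0.8892 -0.1795  0.0102] rows 4.0
pred tip px [[317.69637029 110.75985809]] outer [[317.69533048 104.27720062]]
```

View pics/w3.png

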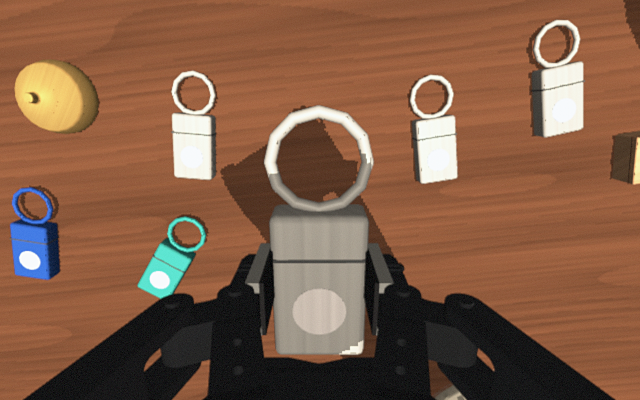

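Held safe is level and centred; the ring tip is at (318,106), predicted 104. On to the hook 1 hover.

Call:
{"api": "servo_tool", "payload": {
  "steps": [
    {"x":0.178,"y":-0.036,"z":0,"ax":0,"ay":0,"az":0.0065,"hand":1},
    {"x":0.178,"y":-0.036,"z":0,"ax":0,"ay":0,"az":0,"hand":1},
    {"x":0.178,"y":-0.036,"z":0,"ax":0,"ay":0,"az":0,"hand":1},
    {"x":0.178,"y":-0.036,"z":0,"ax":0,"ay":0,"az":0,"hand":1},
    {"x":0.178,"y":-0.036,"z":0,"ax":0,"ay":0,"az":0,"hand":1},
    {"x":0,"y":0,"z":0,"ax":0,"ay":0,"az":0,"hand":1},
    {"x":0,"y":0,"z":0,"ax":0,"ay":0,"az":0,"hand":1},
    {"x":0,"y":0,"z":0,"ax":0,"ay":0,"az":0,"hand":1}
  ]
}}

```text
clock: 7.05
tcp_pos: [0.5842, 0.2254, 0.2354]
ee_rot: [0.998, -0.063, -0.001, 0.0]
force: [1.5, -0.9, -2.7]
width: 0.0394
finger_force: 102.8
```

Run:
```python
from h import *
o=state(); im,C=shot("wrist","w4")
cv2.imwrite("pics/w4c.png",cv2.resize(im[0:260,170:470,::-1],None,fx=2,fy=2))
M=R.from_quat(o['ee_rot']).as_matrix(); t=o['tcp_pos']+M@[.0692,0,-.005]; print("tip",t.round(4),"seat",(.6538,.2172))
```

```text
t 7.05 tcp [0.5842 0.2254 0.2354] psi -7.19 zax [-0.001 -0.    -1.   ] F [ 1.5 -0.9 -2.7] w 0.0394 g 102.8 j [0.37 0.35 1.63 0.   1.17 2.06]
tip [0.6528 0.2168 0.2403] seat (0.6538, 0.2172)
```

View pics/w4c.png

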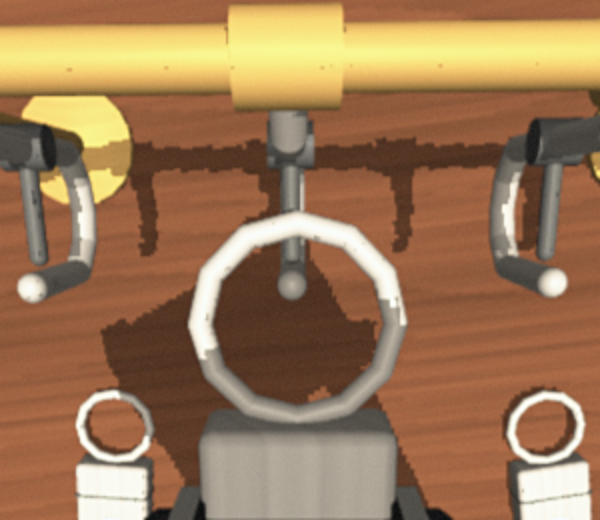

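Hover over hook 1: nose tip at crop (292,284), inside the ring; the wire is over the mouth. Now I lower it.

Call:
{"api": "servo_tool", "payload": {
  "steps": [
    {"x":0,"y":0.005,"z":0.1,"ax":0,"ay":0,"az":0,"hand":1},
    {"x":0,"y":0,"z":0.08,"ax":0,"ay":0,"az":0,"hand":1},
    {"x":0,"y":0,"z":0.06,"ax":0,"ay":0,"az":0,"hand":1},
    {"x":0,"y":0,"z":0.06,"ax":0,"ay":0,"az":0,"hand":1},
    {"x":0,"y":0,"z":0.06,"ax":0,"ay":0,"az":0,"hand":1},
    {"x":0,"y":0,"z":0.06,"ax":0,"ay":0,"az":0,"hand":1},
    {"x":0,"y":0,"z":0.06,"ax":0,"ay":0,"az":0,"hand":1},
    {"x":0,"y":0,"z":0.05,"ax":0,"ay":0,"az":0,"hand":1},
    {"x":0,"y":0,"z":0.03,"ax":0,"ay":0,"az":0,"hand":1},
    {"x":0,"y":0,"z":0,"ax":0,"ay":0,"az":0,"hand":1},
    {"x":0,"y":0,"z":0,"ax":0,"ay":0,"az":0,"hand":1}
  ]
}}

```text
clock: 8.02
tcp_pos: [0.5847, 0.2249, 0.1513]
ee_rot: [0.998, -0.063, -0.0, 0.0]
force: [0.2, -1.1, -0.6]
width: 0.0394
finger_force: 102.9
```

Run:
```python
from h import *
o=state(); im,C=shot("wrist","w5"); D,CD=shot("side","s5")
a=cv2.resize(im[0:260,170:470,::-1],(420,364)); b=cv2.resize(D[95:195,300:380,::-1],(364*80//100,364),interpolation=cv2.INTER_CUBIC)
cv2.imwrite("pics/c5.png",np.hstack([a,b]))
```

```text
t 8.02 tcp [0.5847 0.2249 0.1513] psi -7.28 zax [-0.001 -0.    -1.   ] F [ 0.2 -1.1 -0.6] w 0.0394 g 102.9 j [0.36 0.44 1.7  0.   1.01 2.06]
```

View pics/c5.png

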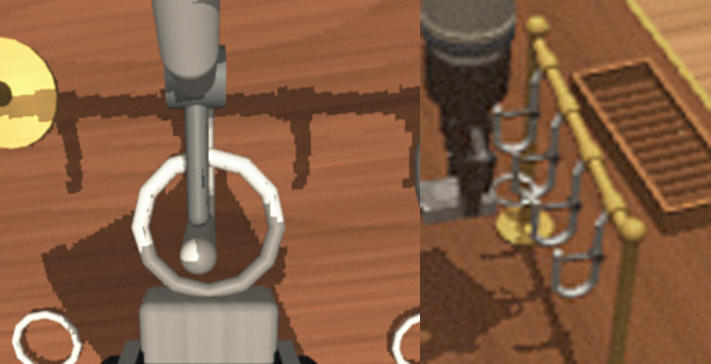

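Gate is over the ring and shut. Release, rise, and go over the next safe.

Call:
{"api": "servo_tool", "payload": {
  "steps": [
    {"x":0,"y":0,"z":0,"ax":0,"ay":0,"az":0,"hand":-1},
    {"x":0,"y":0,"z":0,"ax":0,"ay":0,"az":0,"hand":-1},
    {"x":0,"y":0,"z":0,"ax":0,"ay":0,"az":0,"hand":-1},
    {"x":0,"y":0,"z":0,"ax":0,"ay":0,"az":0,"hand":-1},
    {"x":0,"y":0,"z":0,"ax":0,"ay":0,"az":0,"hand":-1},
    {"x":0,"y":0,"z":-0.1,"ax":0,"ay":0,"az":0,"hand":-1},
    {"x":0,"y":0,"z":-0.2,"ax":0,"ay":0,"az":0,"hand":-1},
    {"x":0,"y":0,"z":-0.2,"ax":0,"ay":0,"az":0,"hand":-1},
    {"x":0,"y":0,"z":-0.2,"ax":0,"ay":0,"az":0,"hand":-1},
    {"x":0,"y":0,"z":-0.2,"ax":0,"ay":0,"az":0,"hand":-1},
    {"x":-0.184,"y":-0.188,"z":0,"ax":0,"ay":0,"az":0,"hand":-1},
    {"x":-0.184,"y":-0.188,"z":0,"ax":0,"ay":0,"az":0,"hand":-1},
    {"x":-0.184,"y":-0.188,"z":0,"ax":0,"ay":0,"az":0,"hand":-1},
    {"x":-0.184,"y":-0.188,"z":0,"ax":0,"ay":0,"az":0,"hand":-1},
    {"x":0,"y":0,"z":0,"ax":0,"ay":0,"az":0,"hand":-1},
    {"x":0,"y":0,"z":0,"ax":0,"ay":0,"az":0,"hand":-1},
    {"x":0,"y":0,"z":0,"ax":0,"ay":0,"az":0,"hand":-1}
  ]
}}

```text
clock: 9.53
tcp_pos: [0.4898, 0.3507, 0.2869]
ee_rot: [0.998, -0.063, 0.0, 0.0]
force: [-0.2, -0.6, 0.6]
width: 0.0852
finger_force: 0.0
```

```bash
cat >> h.py <<'E'
SEAT=np.array([[.6624,.2867],[.6538,.2172],[.6452,.1478],[.6366,.0783]])
def plan(name,zg=.007,off=.007):
    o=state(); im,C=shot("wrist",name)
    for c,d,t in safes(im,C):
        a=np.array([np.cos(np.radians(d)),np.sin(np.radians(d))]); go(o,[*(c+off*a),zg],d)
E
python3 - <<'E'
from h import *
plan("w6"); D,CD=shot("side","s6")
cv2.imwrite("pics/c6.png",cv2.resize(D[80:240,240:400,::-1],(480,480),interpolation=cv2.INTER_CUBIC))
E
```

```text
t 9.53 tcp [0.4898 0.3507 0.2869] psi -7.23 zax [ 0. -0. -1.] F [-0.2 -0.6  0.6] w 0.0852 g 0.0 j [ 0.62  0.27  1.62 -0.    1.25  2.32]
safe px [632. 108.] case [ 0.4883 -0.0353] dir 13.5 tip [ 0.5627 -0.0174] len 0.1146
safe px [321. 151.] case [0.4858 0.3495] dir -11.2 tip [0.5609 0.3346] len 0.1144
safe px [532. 151.] case [0.4539 0.0833] dir 6.2 tip [0.53   0.0916] len 0.1171
  turn units [ 2.000e-04 -3.000e-04 -2.302e-01] rows 3.0
  shift units [-0.5634  2.4999  1.8658] rows 12.0
  turn units [ 0.0002 -0.0003  0.044 ] rows 1.0
  shift units [0.0224 0.0133 1.8658] rows 7.0
  turn units [ 0.0002 -0.0003 -0.1497] rows 2.0
  shift units [-0.3847  1.7466  1.8658] rows 10.0
```

View pics/c6.png

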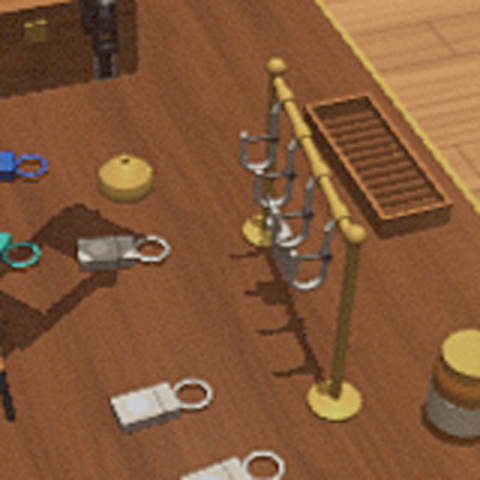

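Safe hangs on hook 1. Grasp the second.

Call:
{"api": "servo_tool", "payload": {
  "newtons": 100,
  "steps": [
    {"x":0.022,"y":0.013,"z":0,"ax":0,"ay":0,"az":0.055,"hand":-1},
    {"x":0,"y":0,"z":0.26,"ax":0,"ay":0,"az":0,"hand":-1},
    {"x":0,"y":0,"z":0.26,"ax":0,"ay":0,"az":0,"hand":-1},
    {"x":0,"y":0,"z":0.26,"ax":0,"ay":0,"az":0,"hand":-1},
    {"x":0,"y":0,"z":0.26,"ax":0,"ay":0,"az":0,"hand":-1},
    {"x":0,"y":0,"z":0.26,"ax":0,"ay":0,"az":0,"hand":-1},
    {"x":0,"y":0,"z":0.24,"ax":0,"ay":0,"az":0,"hand":-1},
    {"x":0,"y":0,"z":0.2,"ax":0,"ay":0,"az":0,"hand":-1},
    {"x":0,"y":0,"z":0.126,"ax":0,"ay":0,"az":0,"hand":-1},
    {"x":0,"y":0,"z":0,"ax":0,"ay":0,"az":0,"hand":-1},
    {"x":0,"y":0,"z":0,"ax":0,"ay":0,"az":0,"hand":1},
    {"x":0,"y":0,"z":0,"ax":0,"ay":0,"az":0,"hand":1},
    {"x":0,"y":0,"z":0,"ax":0,"ay":0,"az":0,"hand":1},
    {"x":0,"y":0,"z":0,"ax":0,"ay":0,"az":0,"hand":1},
    {"x":0,"y":0,"z":0,"ax":0,"ay":0,"az":0,"hand":1}
  ]
}}

```text
clock: 10.88
tcp_pos: [0.4941, 0.3491, 0.0094]
ee_rot: [0.994, -0.106, 0.001, -0.001]
force: [-0.3, -2.5, 10.2]
width: 0.0391
finger_force: 100.9
```

Call:
{"api": "servo_tool", "payload": {
  "steps": [
    {"x":0,"y":0,"z":-0.15,"ax":0,"ay":0,"az":0,"hand":1},
    {"x":0,"y":0,"z":-0.25,"ax":0,"ay":0,"az":0,"hand":1},
    {"x":0,"y":0,"z":-0.25,"ax":0,"ay":0,"az":0,"hand":1},
    {"x":0,"y":0,"z":-0.25,"ax":0,"ay":0,"az":0,"hand":1},
    {"x":0,"y":0,"z":-0.25,"ax":0,"ay":0,"az":0,"hand":1},
    {"x":0,"y":0,"z":-0.25,"ax":0,"ay":0,"az":0,"hand":1},
    {"x":0,"y":0,"z":-0.13,"ax":0,"ay":0,"az":-0.057,"hand":1},
    {"x":0,"y":0,"z":0,"ax":0,"ay":0,"az":0,"hand":1},
    {"x":0,"y":0,"z":0,"ax":0,"ay":0,"az":0,"hand":1}
  ]
}}

```text
clock: 11.63
tcp_pos: [0.4932, 0.3489, 0.2386]
ee_rot: [0.998, -0.062, 0.002, -0.001]
force: [-0.1, -0.2, -1.7]
width: 0.039
finger_force: 101.3
```

```bash
cat >> h.py <<'E'
def held(name,hook):
    o=state(); im,C=shot("wrist",name); M=R.from_quat(o['ee_rot']).as_matrix()
    # ring+case of the held safe: bright/grey low-saturation pixels around the image middle, above the pads
    h=cv2.cvtColor(im,cv2.COLOR_RGB2HSV); m=((h[...,1]<70)&(h[...,2]>90)); m[240:]=0; m[:,:230]=0; m[:,410:]=0
    q=max(comps(m,200),key=len); X=(plane(C,q,o['tcp_pos'][2]+.005)-o['tcp_pos'])@M
    t=X[:,0]; top=X[t>t.max()-.04]; y=(top[:,1].min()+top[:,1].max())/2; tipx=t.max()-.0025
    yb=X[(t>.012)&(t<.026),1]; print("tip in tool",tipx.round(4),"ring y",y.round(4),"width",np.ptp(top[:,1]).round(4),"case y",((yb.min()+yb.max())/2).round(4))
    p=np.radians(-7.07); Rt=np.array([[np.cos(p),np.sin(p),0],[np.sin(p),-np.cos(p),0],[0,0,-1]])
    tgt=np.r_[SEAT[hook],.241]-Rt@[tipx,y,-.005]; go(o,tgt,-7.07); return im,C
E
python3 - <<'E'
from h import *
held("w7",0)
E
```

```text
t 11.63 tcp [0.4932 0.3489 0.2386] psi -7.15 zax [ 0.003  0.002 -1.   ] F [-0.1 -0.2 -1.7] w 0.039 g 101.3 j [0.61 0.31 1.68 0.   1.15 2.31]
tip in tool 0.0688 ring y -0.0001 width 0.0443 case y 0.0002
  turn units [-0.0018 -0.0019 -0.0009] rows 1.0
  shift units [0.7114 0.2733 0.0174] rows 3.0
```

Call:
{"api": "servo_tool", "payload": {
  "steps": [
    {"x":0.178,"y":0.068,"z":0,"ax":0,"ay":0,"az":0,"hand":1},
    {"x":0.178,"y":0.068,"z":0,"ax":0,"ay":0,"az":0,"hand":1},
    {"x":0.178,"y":0.068,"z":0,"ax":0,"ay":0,"az":0,"hand":1},
    {"x":0.178,"y":0.068,"z":0,"ax":0,"ay":0,"az":0,"hand":1},
    {"x":0,"y":0,"z":0,"ax":0,"ay":0,"az":0,"hand":1},
    {"x":0,"y":0,"z":0,"ax":0,"ay":0,"az":0,"hand":1},
    {"x":0,"y":0,"z":0.1,"ax":0,"ay":0,"az":0,"hand":1},
    {"x":0,"y":0,"z":0.08,"ax":0,"ay":0,"az":0,"hand":1},
    {"x":0,"y":0,"z":0.06,"ax":0,"ay":0,"az":0,"hand":1},
    {"x":0,"y":0,"z":0.06,"ax":0,"ay":0,"az":0,"hand":1},
    {"x":0,"y":0,"z":0.06,"ax":0,"ay":0,"az":0,"hand":1},
    {"x":0,"y":0,"z":0.06,"ax":0,"ay":0,"az":0,"hand":1},
    {"x":0,"y":0,"z":0.06,"ax":0,"ay":0,"az":0,"hand":1},
    {"x":0,"y":0,"z":0.05,"ax":0,"ay":0,"az":0,"hand":1},
    {"x":0,"y":0,"z":0.03,"ax":0,"ay":0,"az":0,"hand":1},
    {"x":0,"y":0,"z":0,"ax":0,"ay":0,"az":0,"hand":1},
    {"x":0,"y":0,"z":0,"ax":0,"ay":0,"az":0,"hand":1}
  ]
}}

```text
clock: 13.1
tcp_pos: [0.5934, 0.2947, 0.1521]
ee_rot: [0.998, -0.062, -0.0, 0.0]
force: [-0.6, -0.1, 0.2]
width: 0.0386
finger_force: 101.4
```

Run:
```python
from h import *
o=state(); im,C=shot("wrist","w8")
a=im[0:260,170:470,::-1]; cv2.imwrite("pics/c8.png",a)
# compare with hook1 snapped picture: nose/gate geometry
b=cv2.imread("pics/w5.png")[0:260,170:470]; print("mean abs diff to good picture",np.abs(a[60:,60:240].astype(int)-b[60:,60:240]).mean().round(1))
```

```text
t 13.1 tcp [0.5934 0.2947 0.1521] psi -7.1 zax [-0.001 -0.    -1.   ] F [-0.6 -0.1  0.2] w 0.0386 g 101.4 j [0.46 0.49 1.61 0.   1.04 2.15]
mean abs diff to good picture 17.6
```

View pics/c8.png

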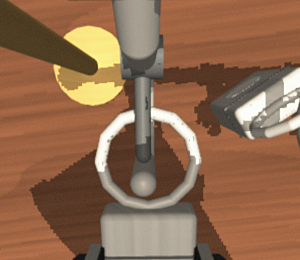

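Ring is on hook 0 with the gate over it. Release and go over the next safe.

Call:
{"api": "servo_tool", "payload": {
  "steps": [
    {"x":0,"y":0,"z":0,"ax":0,"ay":0,"az":0,"hand":-1},
    {"x":0,"y":0,"z":0,"ax":0,"ay":0,"az":0,"hand":-1},
    {"x":0,"y":0,"z":0,"ax":0,"ay":0,"az":0,"hand":-1},
    {"x":0,"y":0,"z":0,"ax":0,"ay":0,"az":0,"hand":-1},
    {"x":0,"y":0,"z":0,"ax":0,"ay":0,"az":0,"hand":-1},
    {"x":0,"y":0,"z":-0.1,"ax":0,"ay":0,"az":0,"hand":-1},
    {"x":0,"y":0,"z":-0.2,"ax":0,"ay":0,"az":0,"hand":-1},
    {"x":0,"y":0,"z":-0.2,"ax":0,"ay":0,"az":0,"hand":-1},
    {"x":0,"y":0,"z":-0.2,"ax":0,"ay":0,"az":0,"hand":-1},
    {"x":0,"y":0,"z":-0.2,"ax":0,"ay":0,"az":0,"hand":-1},
    {"x":-0.101,"y":0.214,"z":0,"ax":0,"ay":0,"az":0,"hand":-1},
    {"x":-0.101,"y":0.214,"z":0,"ax":0,"ay":0,"az":0,"hand":-1},
    {"x":-0.101,"y":0.214,"z":0,"ax":0,"ay":0,"az":0,"hand":-1},
    {"x":-0.101,"y":0.214,"z":0,"ax":0,"ay":0,"az":0,"hand":-1},
    {"x":-0.101,"y":0.214,"z":0,"ax":0,"ay":0,"az":0,"hand":-1},
    {"x":-0.101,"y":0.214,"z":0,"ax":0,"ay":0,"az":0,"hand":-1},
    {"x":-0.101,"y":0.214,"z":0,"ax":0,"ay":0,"az":0,"hand":-1},
    {"x":0,"y":0,"z":0,"ax":0,"ay":0,"az":0,"hand":-1},
    {"x":0,"y":0,"z":0,"ax":0,"ay":0,"az":0,"hand":-1},
    {"x":0,"y":0,"z":0,"ax":0,"ay":0,"az":0,"hand":-1}
  ]
}}

```text
clock: 14.82
tcp_pos: [0.4611, 0.085, 0.2879]
ee_rot: [0.998, -0.062, 0.001, -0.0]
force: [-0.8, 0.3, -0.0]
width: 0.0855
finger_force: 0.0
```

Run:
```python
from h import *
plan("w9")
```

```text
t 14.82 tcp [0.4611 0.085  0.2879] psi -7.15 zax [ 0.001  0.001 -1.   ] F [-0.8  0.3 -0. ] w 0.0855 g 0.0 j [0.18 0.05 1.89 0.   1.2  1.87]
safe px [420. 111.] case [ 0.4907 -0.0453] dir 8.0 tip [ 0.5665 -0.0347] len 0.115
safe px [317. 155.] case [0.4529 0.0863] dir 2.6 tip [0.5294 0.0897] len 0.1144
safe px [527. 165.] case [ 0.4066 -0.2049] dir 71.2 tip [ 0.4312 -0.1324] len 0.1053
  turn units [-0.0003 -0.0009 -0.1679] rows 3.0
  shift units [0.1213 0.8878 1.8724] rows 8.0
  turn units [-0.0004 -0.0009 -0.1082] rows 2.0
  shift units [-0.0077 -0.0107  1.8724] rows 7.0
  turn units [ 2.000e-04 -1.000e-03 -8.709e-01] rows 12.0
  shift units [-1.9003  0.2775  1.8724] rows 10.0
```

Call:
{"api": "servo_tool", "payload": {
  "newtons": 100,
  "steps": [
    {"x":0,"y":0,"z":0,"ax":0,"ay":0,"az":-0.054,"hand":-1},
    {"x":0,"y":0,"z":0,"ax":0,"ay":0,"az":-0.054,"hand":-1},
    {"x":-0.008,"y":-0.011,"z":0.26,"ax":0,"ay":0,"az":0,"hand":-1},
    {"x":0,"y":0,"z":0.26,"ax":0,"ay":0,"az":0,"hand":-1},
    {"x":0,"y":0,"z":0.26,"ax":0,"ay":0,"az":0,"hand":-1},
    {"x":0,"y":0,"z":0.26,"ax":0,"ay":0,"az":0,"hand":-1},
    {"x":0,"y":0,"z":0.26,"ax":0,"ay":0,"az":0,"hand":-1},
    {"x":0,"y":0,"z":0.24,"ax":0,"ay":0,"az":0,"hand":-1},
    {"x":0,"y":0,"z":0.2,"ax":0,"ay":0,"az":0,"hand":-1},
    {"x":0,"y":0,"z":0.132,"ax":0,"ay":0,"az":0,"hand":-1},
    {"x":0,"y":0,"z":0,"ax":0,"ay":0,"az":0,"hand":-1},
    {"x":0,"y":0,"z":0,"ax":0,"ay":0,"az":0,"hand":1},
    {"x":0,"y":0,"z":0,"ax":0,"ay":0,"az":0,"hand":1},
    {"x":0,"y":0,"z":0,"ax":0,"ay":0,"az":0,"hand":1},
    {"x":0,"y":0,"z":0,"ax":0,"ay":0,"az":0,"hand":1},
    {"x":0,"y":0,"z":0,"ax":0,"ay":0,"az":0,"hand":1}
  ]
}}

```text
clock: 16.2
tcp_pos: [0.4607, 0.0868, 0.0086]
ee_rot: [1.0, 0.023, 0.001, -0.0]
force: [-2.8, 0.3, 13.8]
width: 0.0391
finger_force: 100.1
```

Call:
{"api": "servo_tool", "payload": {
  "steps": [
    {"x":0,"y":0,"z":-0.15,"ax":0,"ay":0,"az":0,"hand":1},
    {"x":0,"y":0,"z":-0.25,"ax":0,"ay":0,"az":0,"hand":1},
    {"x":0,"y":0,"z":-0.25,"ax":0,"ay":0,"az":0,"hand":1},
    {"x":0,"y":0,"z":-0.25,"ax":0,"ay":0,"az":0,"hand":1},
    {"x":0,"y":0,"z":-0.25,"ax":0,"ay":0,"az":0,"hand":1},
    {"x":0,"y":0,"z":-0.25,"ax":0,"ay":0,"az":0.054,"hand":1},
    {"x":0,"y":0,"z":-0.13,"ax":0,"ay":0,"az":0.053,"hand":1},
    {"x":0,"y":0,"z":0,"ax":0,"ay":0,"az":0,"hand":1},
    {"x":0,"y":0,"z":0,"ax":0,"ay":0,"az":0,"hand":1},
    {"x":0,"y":0,"z":0,"ax":0,"ay":0,"az":0,"hand":1}
  ]
}}

```text
clock: 17.03
tcp_pos: [0.4587, 0.0863, 0.2357]
ee_rot: [0.998, -0.06, -0.0, 0.0]
force: [-1.4, -0.0, -1.2]
width: 0.0391
finger_force: 102.2
```

Run:
```python
from h import *
held("w10",2)
```

```text
t 17.03 tcp [0.4587 0.0863 0.2357] psi -6.92 zax [-0. -0. -1.] F [-1.4 -0.  -1.2] w 0.0391 g 102.2 j [0.18 0.1  1.95 0.   1.09 1.87]Traceback (most recent call last):
  File "<stdin>", line 2, in <module>
  File "h.py", line 74, in held
    yb=X[(t>.012)&(t<.026),1]; print("tip in tool",tipx.round(4),"ring y",y.round(4),"width",np.ptp(top[:,1]).round(4),"case y",((yb.min()+yb.max())/2).round(4))
                                                                                                                                  ~~~~~~^^
    return umr_minimum(a, axis, None, out, keepdims, initial, where)
ValueError: zero-size array to reduction operation minimum which has no identity
```

```bash
sed -i 's/(h\[...,2\]>90)); m\[240/(h[...,2]>VMIN)); m[240/; s/def held(name,hook):/def held(name,hook,VMIN=90):/' h.py
python3 - <<'E'
from h import *
for v in (60,75):
    try: held("w11_%d"%v,2,v)
    except Exception as e: print(e)
E
```

```text
t 17.08 tcp [0.4584 0.0863 0.2351] psi -6.93 zax [-0.002 -0.    -1.   ] F [-0.6 -0.4 -1.1] w 0.039 g 102.2 j [ 0.18  0.1   1.95 -0.    1.09  1.87]
tip in tool 0.0688 ring y 0.0001 width 0.0447 case y 0.0004
  turn units [0.0003 0.001  0.0015] rows 1.0
  shift units [ 0.7267 -0.561  -0.0057] rows 4.0
t 17.13 tcp [0.4583 0.0863 0.2348] psi -6.95 zax [-0.002 -0.    -1.   ] F [ 0.4 -0.5 -1.5] w 0.0393 g 102.2 j [ 0.18  0.1   1.95 -0.    1.09  1.87]
tip in tool 0.0688 ring y 0.0001 width 0.0447 case y 0.0004
  turn units [0.0004 0.0014 0.0013] rows 1.0
  shift units [ 0.727  -0.5611 -0.0078] rows 4.0
```

Call:
{"api": "servo_tool", "payload": {
  "steps": [
    {"x":0.182,"y":-0.14,"z":0,"ax":0,"ay":0,"az":0,"hand":1},
    {"x":0.182,"y":-0.14,"z":0,"ax":0,"ay":0,"az":0,"hand":1},
    {"x":0.182,"y":-0.14,"z":0,"ax":0,"ay":0,"az":0,"hand":1},
    {"x":0.182,"y":-0.14,"z":0,"ax":0,"ay":0,"az":0,"hand":1},
    {"x":0,"y":0,"z":0,"ax":0,"ay":0,"az":0,"hand":1},
    {"x":0,"y":0,"z":0,"ax":0,"ay":0,"az":0,"hand":1},
    {"x":0,"y":0,"z":0.08,"ax":0,"ay":0,"az":0,"hand":1},
    {"x":0,"y":0,"z":0.07,"ax":0,"ay":0,"az":0,"hand":1},
    {"x":0,"y":0,"z":0.06,"ax":0,"ay":0,"az":0,"hand":1},
    {"x":0,"y":0,"z":0.06,"ax":0,"ay":0,"az":0,"hand":1},
    {"x":0,"y":0,"z":0.06,"ax":0,"ay":0,"az":0,"hand":1},
    {"x":0,"y":0,"z":0.06,"ax":0,"ay":0,"az":0,"hand":1},
    {"x":0,"y":0,"z":0.06,"ax":0,"ay":0,"az":0,"hand":1},
    {"x":0,"y":0,"z":0.05,"ax":0,"ay":0,"az":0,"hand":1},
    {"x":0,"y":0,"z":0.04,"ax":0,"ay":0,"az":0,"hand":1},
    {"x":0,"y":0,"z":0,"ax":0,"ay":0,"az":0,"hand":1},
    {"x":0,"y":0,"z":0,"ax":0,"ay":0,"az":0,"hand":1}
  ]
}}

```text
clock: 18.6
tcp_pos: [0.5777, 0.1565, 0.1545]
ee_rot: [0.998, -0.061, -0.001, 0.0]
force: [0.3, 0.4, -2.0]
width: 0.0394
finger_force: 102.2
```

Call:
{"api": "servo_tool", "payload": {
  "steps": [
    {"x":0,"y":0,"z":0.02,"ax":0,"ay":0,"az":0,"hand":1},
    {"x":0,"y":0,"z":0,"ax":0,"ay":0,"az":0,"hand":1},
    {"x":0,"y":0,"z":0,"ax":0,"ay":0,"az":0,"hand":1}
  ]
}}

```text
clock: 18.85
tcp_pos: [0.5781, 0.1566, 0.1522]
ee_rot: [0.998, -0.061, 0.0, -0.0]
force: [-0.0, -0.2, -0.9]
width: 0.0391
finger_force: 102.2
```

```bash
cat >> h.py <<'E'
def gatecheck(im):
    "columns across the ring's tip wire: min over columns of the brightest wire pixel (gate over wire -> dark gap)"
    g=im[95:120].astype(int).min(2); p=g.max(0)[296:344]; print("tip wire profile",p[::2])
E
python3 - <<'E'
from h import *
im,C=shot("wrist","w12"); state()
for n in ("w3","w5","w8","w12"): print(n); gatecheck(cv2.imread(f"pics/{n}.png"))
E
```

```text
t 18.9 tcp [0.5782 0.1566 0.1523] psi -7.01 zax [ 0.  0. -1.] F [ 0.8 -0.1 -2. ] w 0.0392 g 102.2 j [0.26 0.4  1.76 0.   0.98 1.96]
w3
tip wire profile [247 247 247 247 247 247 247 247 248 248 248 247 248 248 248 248 247 248
 248 247 247 248 248 247]
w5
tip wire profile [251 253 225 146 102 118 131 154 142 124 110 101 255 251 251 252 252 251
 252 251 252 251 252 251]
w8
tip wire profile [251 251 252 254 197  99 116 130 152 140 122 105 119 255 252 251 251 251
 251 252 251 251 251 252]
w12
tip wire profile [252 252 252 252 253 253 117 101 119 132 157 141 126 106 129 255 252 252
 252 252 252 252 252 252]
```

Gate is over the ring wire on hook 2 too (dark gap). Release, then the last safe.

Call:
{"api": "servo_tool", "payload": {
  "steps": [
    {"x":0,"y":0,"z":0,"ax":0,"ay":0,"az":0,"hand":-1},
    {"x":0,"y":0,"z":0,"ax":0,"ay":0,"az":0,"hand":-1},
    {"x":0,"y":0,"z":0,"ax":0,"ay":0,"az":0,"hand":-1},
    {"x":0,"y":0,"z":0,"ax":0,"ay":0,"az":0,"hand":-1},
    {"x":0,"y":0,"z":0,"ax":0,"ay":0,"az":0,"hand":-1},
    {"x":0,"y":0,"z":-0.1,"ax":0,"ay":0,"az":0,"hand":-1},
    {"x":0,"y":0,"z":-0.2,"ax":0,"ay":0,"az":0,"hand":-1},
    {"x":0,"y":0,"z":-0.2,"ax":0,"ay":0,"az":0,"hand":-1},
    {"x":0,"y":0,"z":-0.2,"ax":0,"ay":0,"az":0,"hand":-1},
    {"x":0,"y":0,"z":-0.2,"ax":0,"ay":0,"az":0,"hand":-1},
    {"x":-0.062,"y":0.233,"z":0,"ax":0,"ay":0,"az":0,"hand":-1},
    {"x":-0.062,"y":0.233,"z":0,"ax":0,"ay":0,"az":0,"hand":-1},
    {"x":-0.062,"y":0.233,"z":0,"ax":0,"ay":0,"az":0,"hand":-1},
    {"x":-0.062,"y":0.233,"z":0,"ax":0,"ay":0,"az":0,"hand":-1},
    {"x":-0.062,"y":0.233,"z":0,"ax":0,"ay":0,"az":0,"hand":-1},
    {"x":-0.062,"y":0.233,"z":0,"ax":0,"ay":0,"az":0,"hand":-1},
    {"x":0,"y":0,"z":0,"ax":0,"ay":0,"az":0,"hand":-1},
    {"x":0,"y":0,"z":0,"ax":0,"ay":0,"az":0,"hand":-1},
    {"x":0,"y":0,"z":0,"ax":0,"ay":0,"az":0,"hand":-1}
  ]
}}

```text
clock: 20.48
tcp_pos: [0.4973, -0.0447, 0.2873]
ee_rot: [0.998, -0.062, 0.0, -0.0]
force: [-0.2, 0.2, -0.6]
width: 0.0852
finger_force: 0.0
```

Run:
```python
from h import *
plan("w13")
```

```text
t 20.48 tcp [ 0.4973 -0.0447  0.2873] psi -7.07 zax [ 0.001  0.    -1.   ] F [-0.2  0.2 -0.6] w 0.0852 g 0.0 j [-0.09  0.1   1.83  0.    1.21  1.6 ]
safe px [317. 154.] case [ 0.4908 -0.0439] dir 5.9 tip [ 0.5669 -0.036 ] len 0.1146
  turn units [-0.0002 -0.0004 -0.1444] rows 2.0
  shift units [ 0.0044 -0.0102  1.8688] rows 7.0
```

Call:
{"api": "servo_tool", "payload": {
  "newtons": 100,
  "steps": [
    {"x":0,"y":0,"z":0,"ax":0,"ay":0,"az":-0.076,"hand":-1},
    {"x":0,"y":0,"z":0,"ax":0,"ay":0,"az":-0.076,"hand":-1},
    {"x":0.004,"y":-0.01,"z":0.26,"ax":0,"ay":0,"az":0,"hand":-1},
    {"x":0,"y":0,"z":0.26,"ax":0,"ay":0,"az":0,"hand":-1},
    {"x":0,"y":0,"z":0.26,"ax":0,"ay":0,"az":0,"hand":-1},
    {"x":0,"y":0,"z":0.26,"ax":0,"ay":0,"az":0,"hand":-1},
    {"x":0,"y":0,"z":0.26,"ax":0,"ay":0,"az":0,"hand":-1},
    {"x":0,"y":0,"z":0.24,"ax":0,"ay":0,"az":0,"hand":-1},
    {"x":0,"y":0,"z":0.2,"ax":0,"ay":0,"az":0,"hand":-1},
    {"x":0,"y":0,"z":0.129,"ax":0,"ay":0,"az":0,"hand":-1},
    {"x":0,"y":0,"z":0,"ax":0,"ay":0,"az":0,"hand":-1},
    {"x":0,"y":0,"z":0,"ax":0,"ay":0,"az":0,"hand":1},
    {"x":0,"y":0,"z":0,"ax":0,"ay":0,"az":0,"hand":1},
    {"x":0,"y":0,"z":0,"ax":0,"ay":0,"az":0,"hand":1},
    {"x":0,"y":0,"z":0,"ax":0,"ay":0,"az":0,"hand":1},
    {"x":0,"y":0,"z":0,"ax":0,"ay":0,"az":0,"hand":1}
  ]
}}

```text
clock: 21.87
tcp_pos: [0.4988, -0.0431, 0.0089]
ee_rot: [0.998, 0.058, 0.001, 0.0]
force: [-3.0, 1.9, 13.8]
width: 0.0394
finger_force: 100.4
```

Call:
{"api": "servo_tool", "payload": {
  "steps": [
    {"x":0,"y":0,"z":-0.15,"ax":0,"ay":0,"az":0,"hand":1},
    {"x":0,"y":0,"z":-0.25,"ax":0,"ay":0,"az":0,"hand":1},
    {"x":0,"y":0,"z":-0.25,"ax":0,"ay":0,"az":0,"hand":1},
    {"x":0,"y":0,"z":-0.25,"ax":0,"ay":0,"az":0,"hand":1},
    {"x":0,"y":0,"z":-0.25,"ax":0,"ay":0,"az":0,"hand":1},
    {"x":0,"y":0,"z":-0.25,"ax":0,"ay":0,"az":0.076,"hand":1},
    {"x":0,"y":0,"z":-0.15,"ax":0,"ay":0,"az":0.076,"hand":1},
    {"x":0,"y":0,"z":0,"ax":0,"ay":0,"az":0,"hand":1},
    {"x":0,"y":0,"z":0,"ax":0,"ay":0,"az":0,"hand":1},
    {"x":0,"y":0,"z":0,"ax":0,"ay":0,"az":0,"hand":1}
  ]
}}

```text
clock: 22.7
tcp_pos: [0.4968, -0.0432, 0.2391]
ee_rot: [0.998, -0.06, 0.0, -0.0]
force: [0.2, 0.4, -2.6]
width: 0.0391
finger_force: 101.8
```

Run:
```python
from h import *
held("w14",3,60)
```

```text
t 22.7 tcp [ 0.4968 -0.0432  0.2391] psi -6.9 zax [ 0.  0. -1.] F [ 0.2  0.4 -2.6] w 0.0391 g 101.8 j [-0.09  0.15  1.89  0.    1.11  1.6 ]
tip in tool 0.0684 ring y 0.0005 width 0.0447 case y 0.0005
  turn units [-0.     -0.      0.0019] rows 1.0
  shift units [ 0.3688 -0.922   0.0206] rows 4.0
```

Call:
{"api": "servo_tool", "payload": {
  "steps": [
    {"x":0.092,"y":-0.2305,"z":0,"ax":0,"ay":0,"az":0.002,"hand":1},
    {"x":0.092,"y":-0.2305,"z":0,"ax":0,"ay":0,"az":0,"hand":1},
    {"x":0.092,"y":-0.2305,"z":0,"ax":0,"ay":0,"az":0,"hand":1},
    {"x":0.092,"y":-0.2305,"z":0,"ax":0,"ay":0,"az":0,"hand":1},
    {"x":0,"y":0,"z":0,"ax":0,"ay":0,"az":0,"hand":1},
    {"x":0,"y":0,"z":0,"ax":0,"ay":0,"az":0,"hand":1},
    {"x":0,"y":0,"z":0,"ax":0,"ay":0,"az":0,"hand":1},
    {"x":0,"y":0,"z":0.1,"ax":0,"ay":0,"az":0,"hand":1},
    {"x":0,"y":0,"z":0.08,"ax":0,"ay":0,"az":0,"hand":1},
    {"x":0,"y":0,"z":0.06,"ax":0,"ay":0,"az":0,"hand":1},
    {"x":0,"y":0,"z":0.06,"ax":0,"ay":0,"az":0,"hand":1},
    {"x":0,"y":0,"z":0.06,"ax":0,"ay":0,"az":0,"hand":1},
    {"x":0,"y":0,"z":0.06,"ax":0,"ay":0,"az":0,"hand":1},
    {"x":0,"y":0,"z":0.06,"ax":0,"ay":0,"az":0,"hand":1},
    {"x":0,"y":0,"z":0.05,"ax":0,"ay":0,"az":0,"hand":1},
    {"x":0,"y":0,"z":0.04,"ax":0,"ay":0,"az":0,"hand":1},
    {"x":0,"y":0,"z":0,"ax":0,"ay":0,"az":0,"hand":1},
    {"x":0,"y":0,"z":0,"ax":0,"ay":0,"az":0,"hand":1},
    {"x":0,"y":0,"z":0,"ax":0,"ay":0,"az":0,"hand":1}
  ]
}}

```text
clock: 24.33
tcp_pos: [0.5696, 0.0872, 0.1538]
ee_rot: [0.998, -0.063, 0.0, -0.0]
force: [0.8, 0.9, -0.7]
width: 0.039
finger_force: 101.8
```

Run:
```python
from h import *
state(); im,C=shot("wrist","w15"); gatecheck(im)
```

```text
t 24.33 tcp [0.5696 0.0872 0.1538] psi -7.19 zax [ 0.  0. -1.] F [ 0.8  0.9 -0.7] w 0.039 g 101.8 j [0.15 0.36 1.81 0.   0.97 1.85]
tip wire profile [252 252 251 253 229 174 119 103 119 135 154 136 123  98 216 254 252 252
 251 252 252 252 252 252]
```

Gate has snapped on hook 3 as well. Release and go to the boxes.

Call:
{"api": "servo_tool", "payload": {
  "steps": [
    {"x":0,"y":0,"z":0,"ax":0,"ay":0,"az":0,"hand":-1},
    {"x":0,"y":0,"z":0,"ax":0,"ay":0,"az":0,"hand":-1},
    {"x":0,"y":0,"z":0,"ax":0,"ay":0,"az":0,"hand":-1},
    {"x":0,"y":0,"z":0,"ax":0,"ay":0,"az":0,"hand":-1},
    {"x":0,"y":0,"z":0,"ax":0,"ay":0,"az":0,"hand":-1},
    {"x":0,"y":0,"z":-0.1,"ax":0,"ay":0,"az":0,"hand":-1},
    {"x":0,"y":0,"z":-0.25,"ax":0,"ay":0,"az":0,"hand":-1},
    {"x":0,"y":0,"z":-0.25,"ax":0,"ay":0,"az":0,"hand":-1},
    {"x":0,"y":0,"z":-0.25,"ax":0,"ay":0,"az":0,"hand":-1},
    {"x":0,"y":0,"z":-0.25,"ax":0,"ay":0,"az":0,"hand":-1},
    {"x":-0.069,"y":0.255,"z":0,"ax":0,"ay":0,"az":0,"hand":-1},
    {"x":-0.069,"y":0.255,"z":0,"ax":0,"ay":0,"az":0,"hand":-1},
    {"x":-0.069,"y":0.255,"z":0,"ax":0,"ay":0,"az":0,"hand":-1},
    {"x":-0.069,"y":0.255,"z":0,"ax":0,"ay":0,"az":0,"hand":-1},
    {"x":-0.069,"y":0.255,"z":0,"ax":0,"ay":0,"az":0,"hand":-1},
    {"x":-0.069,"y":0.255,"z":0,"ax":0,"ay":0,"az":0,"hand":-1},
    {"x":-0.069,"y":0.255,"z":0,"ax":0,"ay":0,"az":0,"hand":-1},
    {"x":-0.069,"y":0.255,"z":0,"ax":0,"ay":0,"az":0,"hand":-1},
    {"x":-0.069,"y":0.255,"z":0,"ax":0,"ay":0,"az":0,"hand":-1},
    {"x":-0.069,"y":0.255,"z":0,"ax":0,"ay":0,"az":0,"hand":-1}
  ]
}}

```text
clock: 26.05
tcp_pos: [0.4177, -0.281, 0.319]
ee_rot: [0.998, -0.063, 0.0, 0.0]
force: [0.4, -0.1, -0.6]
width: 0.0853
finger_force: 0.0
```

Call:
{"api": "servo_tool", "payload": {
  "steps": [
    {"x":0,"y":0,"z":0,"ax":0,"ay":0,"az":-0.077,"hand":-1},
    {"x":0,"y":0,"z":0,"ax":0,"ay":0,"az":-0.077,"hand":-1},
    {"x":0,"y":0,"z":0,"ax":0,"ay":0,"az":-0.077,"hand":-1},
    {"x":0,"y":0,"z":0,"ax":0,"ay":0,"az":-0.077,"hand":-1},
    {"x":0,"y":0,"z":0,"ax":0,"ay":0,"az":-0.077,"hand":-1},
    {"x":0,"y":0,"z":0,"ax":0,"ay":0,"az":-0.077,"hand":-1},
    {"x":0,"y":0,"z":0,"ax":0,"ay":0,"az":-0.077,"hand":-1},
    {"x":0,"y":0,"z":0,"ax":0,"ay":0,"az":-0.077,"hand":-1},
    {"x":0,"y":0,"z":0,"ax":0,"ay":0,"az":-0.077,"hand":-1},
    {"x":0,"y":0,"z":0,"ax":0,"ay":0,"az":-0.077,"hand":-1},
    {"x":0,"y":0,"z":0,"ax":0,"ay":0,"az":-0.077,"hand":-1},
    {"x":0,"y":0,"z":0,"ax":0,"ay":0,"az":-0.077,"hand":-1},
    {"x":0,"y":0,"z":0,"ax":0,"ay":0,"az":-0.077,"hand":-1},
    {"x":0,"y":0,"z":0,"ax":0,"ay":0,"az":-0.077,"hand":-1},
    {"x":0,"y":0,"z":0,"ax":0,"ay":0,"az":0,"hand":-1},
    {"x":0,"y":0,"z":0,"ax":0,"ay":0,"az":0,"hand":-1},
    {"x":0,"y":0,"z":0,"ax":0,"ay":0,"az":0,"hand":-1}
  ]
}}

```text
clock: 27.47
tcp_pos: [0.4188, -0.2794, 0.3188]
ee_rot: [0.71, 0.705, 0.0, 0.0]
force: [0.1, 0.3, -0.0]
width: 0.0855
finger_force: 0.0
```

```bash
cat >> h.py <<'E'
def boxes(im,C):
    for q in comps(cv2.morphologyEx((cedar(im)|silver(im)).astype(np.uint8),cv2.MORPH_CLOSE,np.ones((3,3))),800):
        X=plane(C,q,.028)[:,:2]; (cx,cy),(w,h),a=cv2.minAreaRect((X*1e3).astype(np.float32))
        if w<h: w,h,a=h,w,a+90
        print("box? px",q.mean(0).round(),"c",np.round([cx/1e3,cy/1e3],4),"size",round(w),round(h),"ang",round(a%180,1))
E
python3 - <<'E'
from h import *
o=state(); im,C=shot("wrist","w16"); boxes(im,C)
S,CS=shot("scene","sc16"); D,CD=shot("side","sd16")
cv2.imwrite("pics/c16.png",np.hstack([im[:360,:,::-1],cv2.resize(D[90:210,290:343,::-1],(159,360),interpolation=cv2.INTER_CUBIC)]))
E
```

```text
t 27.47 tcp [ 0.4188 -0.2794  0.3188] psi 89.6 zax [ 0. -0. -1.] F [ 0.1  0.3 -0. ] w 0.0855 g 0.0 j [-0.59  0.08  1.78  0.    1.28 -0.58]
box? px [320.  48.] c [ 0.4216 -0.1525] size 64 53 ang 93.6
box? px [230. 180.] c [ 0.3004 -0.314 ] size 64 30 ang 65.5
box? px [317. 215.] c [ 0.417  -0.3655] size 99 53 ang 87.2
```

View pics/c16.png

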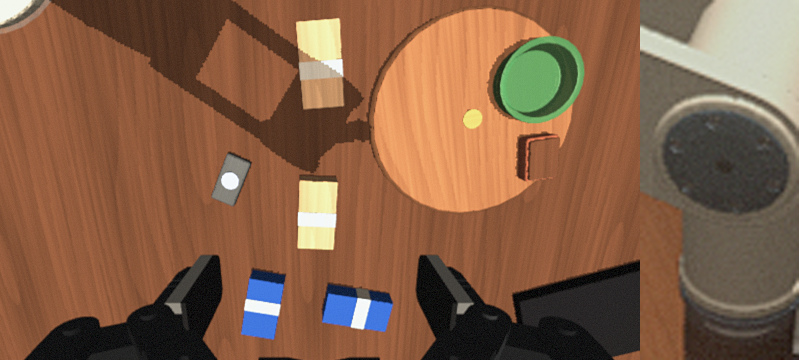

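Wrist view: cedar boxes at (320,63) and (317,215), the blue ones at the bottom; turntable knob at (473,119), about (0.615,-0.236) m. Ashtray (540,80) and snuff box (540,157) are on the far side. Grasp the +y box with the tool tilted -20°, for a 90° turn afterwards.

Call:
{"api": "servo_tool", "payload": {
  "steps": [
    {"x":0,"y":0,"z":0,"ax":0,"ay":0,"az":-0.044,"hand":-1},
    {"x":0.217,"y":0.017,"z":0.1,"ax":0,"ay":0,"az":0,"hand":-1},
    {"x":0.217,"y":0.017,"z":0.1,"ax":0,"ay":0,"az":0,"hand":-1},
    {"x":0.217,"y":0.017,"z":0.1,"ax":0,"ay":0,"az":0,"hand":-1},
    {"x":0.217,"y":0.017,"z":0.1,"ax":0,"ay":0,"az":0,"hand":-1},
    {"x":0,"y":0,"z":0,"ax":0,"ay":-0.0741,"az":0,"hand":-1},
    {"x":0,"y":0,"z":0,"ax":0,"ay":-0.0741,"az":0,"hand":-1},
    {"x":0,"y":0,"z":0,"ax":0,"ay":-0.0741,"az":0,"hand":-1},
    {"x":0.07,"y":0,"z":0.193,"ax":0,"ay":0,"az":0,"hand":-1},
    {"x":0.07,"y":0,"z":0.193,"ax":0,"ay":0,"az":0,"hand":-1},
    {"x":0.07,"y":0,"z":0.193,"ax":0,"ay":0,"az":0,"hand":-1},
    {"x":0.07,"y":0,"z":0.193,"ax":0,"ay":0,"az":0,"hand":-1},
    {"x":0.07,"y":0,"z":0.193,"ax":0,"ay":0,"az":0,"hand":-1},
    {"x":0,"y":0,"z":0,"ax":0,"ay":0,"az":0,"hand":-1},
    {"x":0,"y":0,"z":0,"ax":0,"ay":0,"az":0,"hand":-1}
  ]
}}

```text
clock: 28.87
tcp_pos: [0.4194, -0.149, 0.1041]
ee_rot: [0.673, 0.719, -0.12, 0.125]
force: [0.3, 0.5, 0.4]
width: 0.0852
finger_force: 0.0
```

Run:
```python
from h import *
o=state(); im,C=shot("wrist","w17"); boxes(im,C); a=np.radians(93.6); go(o,[.422+.02*np.cos(a),-.1687+.02*np.sin(a),.008])
```

```text
t 28.87 tcp [ 0.4194 -0.149   0.1041] psi 93.83 zax [ 0.019 -0.341 -0.94 ] F [0.3 0.5 0.4] w 0.0852 g 0.0 j [-0.08  0.25  2.19 -0.54  0.72  0.27]
box? px [321. 191.] c [ 0.4231 -0.1719] size 98 53 ang 94.0
box? px [303. 339.] c [ 0.418  -0.3577] size 83 54 ang 84.8
  shift units [0.22   0.0113 0.6016] rows 3.0
```

Call:
{"api": "servo_tool", "payload": {
  "newtons": 60,
  "steps": [
    {"x":0.055,"y":0.005,"z":0.17,"ax":0,"ay":0,"az":0,"hand":-1},
    {"x":0.055,"y":0.005,"z":0.16,"ax":0,"ay":0,"az":0,"hand":-1},
    {"x":0.055,"y":0.005,"z":0.15,"ax":0,"ay":0,"az":0,"hand":-1},
    {"x":0.055,"y":0,"z":0.12,"ax":0,"ay":0,"az":0,"hand":-1},
    {"x":0,"y":0,"z":0,"ax":0,"ay":0,"az":0,"hand":-1},
    {"x":0,"y":0,"z":0,"ax":0,"ay":0,"az":0,"hand":1},
    {"x":0,"y":0,"z":0,"ax":0,"ay":0,"az":0,"hand":1},
    {"x":0,"y":0,"z":0,"ax":0,"ay":0,"az":0,"hand":1},
    {"x":0,"y":0,"z":0,"ax":0,"ay":0,"az":0,"hand":1},
    {"x":0,"y":0,"z":0,"ax":0,"ay":0,"az":0,"hand":1}
  ]
}}

```text
clock: 29.75
tcp_pos: [0.424, -0.1489, 0.0111]
ee_rot: [0.673, 0.718, -0.118, 0.128]
force: [-1.8, 3.8, 12.2]
width: 0.0504
finger_force: 59.9
```

Call:
{"api": "servo_tool", "payload": {
  "steps": [
    {"x":-0.068,"y":0,"z":-0.188,"ax":0,"ay":0,"az":0,"hand":1},
    {"x":-0.068,"y":0,"z":-0.188,"ax":0,"ay":0,"az":0,"hand":1},
    {"x":-0.068,"y":0,"z":-0.188,"ax":0,"ay":0,"az":0,"hand":1},
    {"x":-0.068,"y":0,"z":-0.188,"ax":0,"ay":0,"az":0,"hand":1},
    {"x":-0.068,"y":0,"z":-0.188,"ax":0,"ay":0,"az":0,"hand":1},
    {"x":-0.068,"y":0,"z":-0.188,"ax":0,"ay":0,"az":0,"hand":1},
    {"x":-0.068,"y":0,"z":-0.188,"ax":0,"ay":0,"az":0,"hand":1},
    {"x":0,"y":0,"z":0,"ax":0,"ay":0.0714,"az":0,"hand":1},
    {"x":0,"y":0,"z":0,"ax":0,"ay":0.0714,"az":0,"hand":1},
    {"x":0,"y":0,"z":0,"ax":0,"ay":0.0714,"az":0,"hand":1},
    {"x":0,"y":0,"z":0,"ax":0,"ay":0.0714,"az":0,"hand":1},
    {"x":0,"y":0,"z":0,"ax":0,"ay":0.0714,"az":0,"hand":1},
    {"x":0,"y":0,"z":0,"ax":0,"ay":0.0714,"az":0,"hand":1},
    {"x":0,"y":0,"z":0,"ax":0,"ay":0,"az":0,"hand":1}
  ]
}}

```text
clock: 30.92
tcp_pos: [0.4231, -0.1502, 0.2197]
ee_rot: [0.675, 0.72, 0.113, -0.118]
force: [-0.7, -0.4, -1.0]
width: 0.0503
finger_force: 64.3
```

```bash
python3 -c "
from h import *
state()"
```

```text
t 30.92 tcp [ 0.4231 -0.1502  0.2197] psi 93.69 zax [-0.018  0.322 -0.946] F [-0.7 -0.4 -1. ] w 0.0503 g 64.3 j [-0.55  0.2   1.92  0.29  1.23 -0.74]
```

Call:
{"api": "servo_tool", "payload": {
  "steps": [
    {"x":0,"y":0,"z":0,"ax":0,"ay":0.0714,"az":0,"hand":1},
    {"x":0,"y":0,"z":0,"ax":0,"ay":0.0714,"az":0,"hand":1},
    {"x":0,"y":0,"z":0,"ax":0,"ay":0.0714,"az":0,"hand":1},
    {"x":0,"y":0,"z":0,"ax":0,"ay":0.0714,"az":0,"hand":1},
    {"x":0,"y":0,"z":0,"ax":0,"ay":0.0714,"az":0,"hand":1},
    {"x":0,"y":0,"z":0,"ax":0,"ay":0.0714,"az":0,"hand":1},
    {"x":0,"y":0,"z":0,"ax":0,"ay":0.0714,"az":0,"hand":1},
    {"x":0,"y":0,"z":0,"ax":0,"ay":0.0714,"az":0,"hand":1},
    {"x":0,"y":0,"z":0,"ax":0,"ay":0,"az":0,"hand":1},
    {"x":0,"y":0,"z":0,"ax":0,"ay":0,"az":0,"hand":1},
    {"x":0,"y":0,"z":0,"ax":0,"ay":0,"az":0,"hand":1}
  ]
}}

```text
clock: 31.83
tcp_pos: [0.4228, -0.1478, 0.2194]
ee_rot: [0.56, 0.6, 0.39, -0.417]
force: [0.7, -0.7, -0.6]
width: 0.0503
finger_force: 64.4
```

```bash
cat >> h.py <<'E'
def place(qpick,tpick,cbox,ang,dest,zb,name=None):
    "box lay at cbox (middle at z=.014, long axis ang deg, +end to go up); print the move that stands it at dest with its bottom at zb"
    o=state(); Rp=R.from_quat(qpick).as_matrix(); a=np.radians(ang); u=np.array([np.cos(a),np.sin(a),0]); n=np.array([np.sin(a),-np.cos(a),0])
    Q=R.from_rotvec(n*np.pi/2).as_matrix()   # takes u to +z
    rel=np.r_[cbox,.014]-np.array(tpick); Rt=Q@Rp
    print("up check",(Q@u).round(2),"tool z",Rt[:,2].round(3)); go(o,np.r_[dest,zb+.05]-Q@rel,Rt=Rt)
    M=R.from_quat(o['ee_rot']).as_matrix(); up=M@Rp.T@u; c=o['tcp_pos']+M@Rp.T@rel; print("box now centre",c.round(4),"tilt",np.degrees(np.arccos(up[2])).round(2),"bottom",(c[2]-.05).round(4))
    Rw=M.T@[0,0,1]; print("world up in tool",Rw.round(3))
E
python3 - <<'E'
from h import *
place([.673,.718,-.118,.128],[.424,-.1489,.0111],[.4225,-.170],93.6,[.575,-.195],.08)
D,C=shot("side","s18"); cv2.imwrite("pics/c18.png",cv2.resize(D[130:350,220:480,::-1],(780,660))[:600])
E
```

```text
t 31.83 tcp [ 0.4228 -0.1478  0.2194] psi 93.9 zax [-0.063  0.936 -0.348] F [ 0.7 -0.7 -0.6] w 0.0503 g 64.4 j [-0.81  0.67  1.72  0.66  1.81 -1.11]
up check [-0.  0.  1.] tool z [-0.056  0.938 -0.343]
  turn units [-0.0049  0.0031  0.0004] rows 1.0
  shift units [-0.553   1.0114 -0.1764] rows 5.0
box now centre [ 0.4202 -0.151   0.1985] tilt 0.3 bottom 0.1485
world up in tool [ 0.938  0.    -0.348]
```

Call:
{"api": "servo_tool", "payload": {
  "steps": [
    {"x":0,"y":0,"z":0,"ax":-0.005,"ay":0.003,"az":0,"hand":1},
    {"x":-0.1106,"y":0.2023,"z":-0.0353,"ax":0,"ay":0,"az":0,"hand":1},
    {"x":-0.1106,"y":0.2023,"z":-0.0353,"ax":0,"ay":0,"az":0,"hand":1},
    {"x":-0.1106,"y":0.2023,"z":-0.0353,"ax":0,"ay":0,"az":0,"hand":1},
    {"x":-0.1106,"y":0.2023,"z":-0.0353,"ax":0,"ay":0,"az":0,"hand":1},
    {"x":-0.1106,"y":0.2023,"z":-0.0353,"ax":0,"ay":0,"az":0,"hand":1},
    {"x":0,"y":0,"z":0,"ax":0,"ay":0,"az":0,"hand":1},
    {"x":0,"y":0,"z":0,"ax":0,"ay":0,"az":0,"hand":1},
    {"x":0,"y":0,"z":0,"ax":0,"ay":0,"az":0,"hand":1}
  ]
}}

```text
clock: 32.63
tcp_pos: [0.5771, -0.1918, 0.1511]
ee_rot: [0.561, 0.596, 0.395, -0.417]
force: [-0.4, -0.2, -0.9]
width: 0.0504
finger_force: 64.3
```

Run:
```python
from h import *
place([.673,.718,-.118,.128],[.424,-.1489,.0111],[.4225,-.170],93.6,[.575,-.195],.033)
D,C=shot("side","s19"); S,CS=shot("scene","sc19")
a=cv2.resize(D[170:340,240:440,::-1],(400,340),interpolation=cv2.INTER_CUBIC);b=cv2.resize(S[120:256,200:360,::-1],(400,340),interpolation=cv2.INTER_CUBIC)
cv2.imwrite("pics/c19.png",np.hstack([a,b]))
```

```text
t 32.63 tcp [ 0.5771 -0.1918  0.1511] psi 93.92 zax [-0.055  0.939 -0.339] F [-0.4 -0.2 -0.9] w 0.0504 g 64.3 j [-0.71  0.92  1.37  0.78  1.84 -0.98]
up check [-0.  0.  1.] tool z [-0.056  0.938 -0.343]
  turn units [ 0.0004 -0.0024  0.0004] rows 1.0
  shift units [-0.2957  0.0025  0.1067] rows 2.0
box now centre [ 0.5745 -0.1948  0.1301] tilt 0.22 bottom 0.0801
world up in tool [ 0.941  0.003 -0.339]
```

View pics/c19.png

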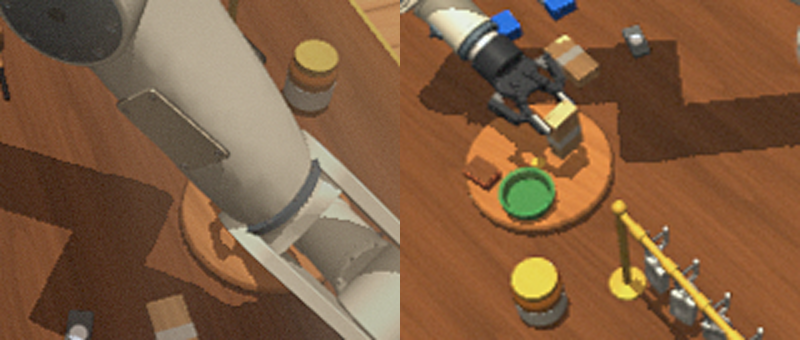

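Scene crop: the box is upright over the turntable's free side, and the safes hang on the rack. Lower gently.

Call:
{"api": "servo_tool", "payload": {
  "steps": [
    {"x":-0.059,"y":0,"z":0.0213,"ax":0,"ay":-0.002,"az":0,"hand":1},
    {"x":-0.059,"y":0,"z":0.0213,"ax":0,"ay":0,"az":0,"hand":1},
    {"x":-0.059,"y":0,"z":0.0213,"ax":0,"ay":0,"az":0,"hand":1},
    {"x":-0.059,"y":0,"z":0.0213,"ax":0,"ay":0,"az":0,"hand":1},
    {"x":-0.059,"y":0,"z":0.0213,"ax":0,"ay":0,"az":0,"hand":1},
    {"x":0,"y":0,"z":0,"ax":0,"ay":0,"az":0,"hand":1},
    {"x":0,"y":0,"z":0,"ax":0,"ay":0,"az":0,"hand":1},
    {"x":-0.0063,"y":0,"z":0.0023,"ax":0,"ay":0,"az":0,"hand":1},
    {"x":-0.0063,"y":0,"z":0.0023,"ax":0,"ay":0,"az":0,"hand":1},
    {"x":0,"y":0,"z":0,"ax":0,"ay":0,"az":0,"hand":1},
    {"x":0,"y":0,"z":0,"ax":0,"ay":0,"az":0,"hand":1}
  ]
}}

```text
clock: 33.65
tcp_pos: [0.5776, -0.1923, 0.1013]
ee_rot: [0.561, 0.596, 0.395, -0.417]
force: [-0.2, -0.1, -1.0]
width: 0.0508
finger_force: 64.3
```

Call:
{"api": "servo_tool", "payload": {
  "steps": [
    {"x":-0.0063,"y":0,"z":0.0023,"ax":0,"ay":0,"az":0,"hand":1},
    {"x":-0.0063,"y":0,"z":0.0023,"ax":0,"ay":0,"az":0,"hand":1},
    {"x":0,"y":0,"z":0,"ax":0,"ay":0,"az":0,"hand":1},
    {"x":0,"y":0,"z":0,"ax":0,"ay":0,"az":0,"hand":1}
  ]
}}

```text
clock: 33.98
tcp_pos: [0.5776, -0.1923, 0.1001]
ee_rot: [0.561, 0.596, 0.395, -0.417]
force: [-0.5, -1.2, 5.3]
width: 0.0507
finger_force: 64.7
```

Contact at 5 N. Open and withdraw along the tool axis.

Call:
{"api": "servo_tool", "payload": {
  "steps": [
    {"x":0,"y":0,"z":0,"ax":0,"ay":0,"az":0,"hand":-1},
    {"x":0,"y":0,"z":0,"ax":0,"ay":0,"az":0,"hand":-1},
    {"x":0,"y":0,"z":0,"ax":0,"ay":0,"az":0,"hand":-1},
    {"x":0,"y":0,"z":0,"ax":0,"ay":0,"az":0,"hand":-1},
    {"x":0,"y":0,"z":0,"ax":0,"ay":0,"az":0,"hand":-1},
    {"x":0,"y":0,"z":0,"ax":0,"ay":0,"az":0,"hand":-1},
    {"x":0,"y":0,"z":-0.1,"ax":0,"ay":0,"az":0,"hand":-1},
    {"x":0,"y":0,"z":-0.2,"ax":0,"ay":0,"az":0,"hand":-1},
    {"x":0,"y":0,"z":-0.2,"ax":0,"ay":0,"az":0,"hand":-1},
    {"x":0.188,"y":0,"z":-0.068,"ax":0,"ay":0,"az":0,"hand":-1},
    {"x":0.188,"y":0,"z":-0.068,"ax":0,"ay":0,"az":0,"hand":-1},
    {"x":0.188,"y":0,"z":-0.068,"ax":0,"ay":0,"az":0,"hand":-1},
    {"x":0.188,"y":0,"z":-0.068,"ax":0,"ay":0,"az":0,"hand":-1},
    {"x":0.188,"y":0,"z":-0.068,"ax":0,"ay":0,"az":0,"hand":-1},
    {"x":0,"y":0,"z":0,"ax":0,"ay":0,"az":0,"hand":-1},
    {"x":0,"y":0,"z":0,"ax":0,"ay":0,"az":0,"hand":-1}
  ]
}}

```text
clock: 35.32
tcp_pos: [0.5816, -0.2628, 0.2764]
ee_rot: [0.561, 0.597, 0.395, -0.415]
force: [0.0, 0.2, -1.4]
width: 0.0851
finger_force: 0.0
```

Run:
```python
from h import *
o=state(); S,C=shot("scene","sc20"); 
for q in comps(cv2.morphologyEx((cedar(S)|silver(S)).astype(np.uint8),cv2.MORPH_CLOSE,np.ones((3,3))),60):
    if 220<q[:,0].mean()<330 and 110<q[:,1].mean()<215: print(q.mean(0).round(),q.min(0),q.max(0),len(q))
for c in([.5745,-.195],): print([proj(C,[*c,z]).round() for z in(.028,.128)])
a=np.radians(87); Rt0=np.array([[np.cos(a),np.sin(a),0],[np.sin(a),-np.cos(a),0],[0,0,-1]]); Rt=Rt0@R.from_euler('y',-20,degrees=True).as_matrix()
go(o,[.417,-.3655,.2],Rt=Rt); go(o,[.417,-.3655,.2])
```

```text
t 35.32 tcp [ 0.5816 -0.2628  0.2764] psi 94.22 zax [-0.053  0.937 -0.344] F [ 0.   0.2 -1.4] w 0.0851 g 0.0 j [-0.77  0.84  1.2   0.79  2.05 -0.83]
[265. 172.] [259 167] [271 177] 71
[array([[268., 185.]]), array([[266., 172.]])]
  turn units [-0.0296 -0.9978  0.0728] rows 13.0
  shift units [-0.5222 -1.0597  0.7323] rows 6.0
  shift units [-0.6856 -1.1381 -0.4082] rows 6.0
```

Box top is at (265,172), as predicted for an upright box. Now the second box.

Call:
{"api": "servo_tool", "payload": {
  "steps": [
    {"x":0,"y":0,"z":0,"ax":-0.0021,"ay":-0.0713,"az":0.0052,"hand":-1},
    {"x":0,"y":0,"z":0,"ax":-0.0021,"ay":-0.0713,"az":0.0052,"hand":-1},
    {"x":0,"y":0,"z":0,"ax":-0.0021,"ay":-0.0713,"az":0.0052,"hand":-1},
    {"x":0,"y":0,"z":0,"ax":-0.0021,"ay":-0.0713,"az":0.0052,"hand":-1},
    {"x":0,"y":0,"z":0,"ax":-0.0021,"ay":-0.0713,"az":0.0052,"hand":-1},
    {"x":0,"y":0,"z":0,"ax":-0.0021,"ay":-0.0713,"az":0.0052,"hand":-1},
    {"x":0,"y":0,"z":0,"ax":-0.0021,"ay":-0.0713,"az":0.0052,"hand":-1},
    {"x":0,"y":0,"z":0,"ax":-0.0021,"ay":-0.0713,"az":0.0052,"hand":-1},
    {"x":0,"y":0,"z":0,"ax":-0.0021,"ay":-0.0713,"az":0.0052,"hand":-1},
    {"x":0,"y":0,"z":0,"ax":-0.0021,"ay":-0.0713,"az":0.0052,"hand":-1},
    {"x":0,"y":0,"z":0,"ax":-0.0021,"ay":-0.0713,"az":0.0052,"hand":-1},
    {"x":0,"y":0,"z":0,"ax":-0.0021,"ay":-0.0713,"az":0.0052,"hand":-1},
    {"x":0,"y":0,"z":0,"ax":-0.0021,"ay":-0.0713,"az":0.0052,"hand":-1},
    {"x":0,"y":0,"z":0,"ax":-0.0021,"ay":-0.0713,"az":0.0052,"hand":-1},
    {"x":-0.104,"y":-0.212,"z":0.146,"ax":0,"ay":0,"az":0,"hand":-1},
    {"x":-0.104,"y":-0.212,"z":0.146,"ax":0,"ay":0,"az":0,"hand":-1},
    {"x":-0.104,"y":-0.212,"z":0.146,"ax":0,"ay":0,"az":0,"hand":-1},
    {"x":-0.104,"y":-0.212,"z":0.146,"ax":0,"ay":0,"az":0,"hand":-1},
    {"x":-0.104,"y":-0.212,"z":0.146,"ax":0,"ay":0,"az":0,"hand":-1},
    {"x":0,"y":0,"z":0,"ax":0,"ay":0,"az":0,"hand":-1}
  ]
}}

```text
clock: 37.03
tcp_pos: [0.4084, -0.3647, 0.1939]
ee_rot: [0.715, 0.678, -0.129, 0.113]
force: [-0.4, -0.4, -0.4]
width: 0.0852
finger_force: 0.0
```

Run:
```python
from h import *
o=state(); im,C=shot("wrist","w21"); boxes(im,C)
a=np.radians(87); Rt0=np.array([[np.cos(a),np.sin(a),0],[np.sin(a),-np.cos(a),0],[0,0,-1]]); Rt=Rt0@R.from_euler('y',-20,degrees=True).as_matrix()
go(o,[.4172+.02*np.cos(a),-.3655+.02*np.sin(a),.0085],Rt=Rt)
```

```text
t 37.03 tcp [ 0.4084 -0.3647  0.1939] psi 87.13 zax [-0.031 -0.336 -0.941] F [-0.4 -0.4 -0.4] w 0.0852 g 0.0 j [-0.54  0.21  1.98 -0.42  0.85 -0.23]
box? px [185.  59.] c [ 0.3027 -0.3138] size 63 31 ang 65.1
box? px [329. 123.] c [ 0.4165 -0.374 ] size 81 54 ang 87.4
  turn units [-0.0086 -0.0035  0.0013] rows 1.0
  shift units [0.5458 0.0588 1.1167] rows 5.0
```

Call:
{"api": "servo_tool", "payload": {
  "newtons": 60,
  "steps": [
    {"x":0,"y":0,"z":0,"ax":-0.0086,"ay":-0.0035,"az":0.0013,"hand":-1},
    {"x":0.1,"y":0.012,"z":0.2,"ax":0,"ay":0,"az":0,"hand":-1},
    {"x":0.1,"y":0.012,"z":0.2,"ax":0,"ay":0,"az":0,"hand":-1},
    {"x":0.1,"y":0.012,"z":0.2,"ax":0,"ay":0,"az":0,"hand":-1},
    {"x":0.1,"y":0.012,"z":0.2,"ax":0,"ay":0,"az":0,"hand":-1},
    {"x":0.1,"y":0.011,"z":0.2,"ax":0,"ay":0,"az":0,"hand":-1},
    {"x":0.046,"y":0,"z":0.117,"ax":0,"ay":0,"az":0,"hand":-1},
    {"x":0,"y":0,"z":0,"ax":0,"ay":0,"az":0,"hand":-1},
    {"x":0,"y":0,"z":0,"ax":0,"ay":0,"az":0,"hand":-1},
    {"x":0,"y":0,"z":0,"ax":0,"ay":0,"az":0,"hand":1},
    {"x":0,"y":0,"z":0,"ax":0,"ay":0,"az":0,"hand":1},
    {"x":0,"y":0,"z":0,"ax":0,"ay":0,"az":0,"hand":1},
    {"x":0,"y":0,"z":0,"ax":0,"ay":0,"az":0,"hand":1},
    {"x":0,"y":0,"z":0,"ax":0,"ay":0,"az":0,"hand":1}
  ]
}}

```text
clock: 38.25
tcp_pos: [0.4289, -0.3465, 0.0155]
ee_rot: [0.714, 0.677, -0.123, 0.126]
force: [-2.4, 7.4, 15.5]
width: 0.0504
finger_force: 58.5
```

```bash
python3 -c "
from h import *
o=state();print(o['ee_rot'].round(5))"
```

```text
t 38.25 tcp [ 0.4289 -0.3465  0.0155] psi 86.84 zax [-0.006 -0.347 -0.938] F [-2.4  7.4 15.5] w 0.0504 g 58.5 j [-0.49  0.51  2.08 -0.72  0.49  0.19]
[ 0.71415  0.67743 -0.12334  0.12597]
```

Call:
{"api": "servo_tool", "payload": {
  "steps": [
    {"x":-0.068,"y":0,"z":-0.188,"ax":0,"ay":0,"az":0,"hand":1},
    {"x":-0.068,"y":0,"z":-0.188,"ax":0,"ay":0,"az":0,"hand":1},
    {"x":-0.068,"y":0,"z":-0.188,"ax":0,"ay":0,"az":0,"hand":1},
    {"x":-0.068,"y":0,"z":-0.188,"ax":0,"ay":0,"az":0,"hand":1},
    {"x":-0.068,"y":0,"z":-0.188,"ax":0,"ay":0,"az":0,"hand":1},
    {"x":-0.068,"y":0,"z":-0.188,"ax":0,"ay":0,"az":0,"hand":1},
    {"x":-0.068,"y":0,"z":-0.188,"ax":0,"ay":0,"az":0,"hand":1},
    {"x":0,"y":0,"z":0,"ax":0,"ay":0.0714,"az":0,"hand":1},
    {"x":0,"y":0,"z":0,"ax":0,"ay":0.0714,"az":0,"hand":1},
    {"x":0,"y":0,"z":0,"ax":0,"ay":0.0714,"az":0,"hand":1},
    {"x":0,"y":0,"z":0,"ax":0,"ay":0.0714,"az":0,"hand":1},
    {"x":0,"y":0,"z":0,"ax":0,"ay":0.0714,"az":0,"hand":1},
    {"x":0,"y":0,"z":0,"ax":0,"ay":0.0714,"az":0,"hand":1}
  ]
}}

```text
clock: 39.33
tcp_pos: [0.4267, -0.3456, 0.2256]
ee_rot: [0.714, 0.681, 0.122, -0.105]
force: [-0.1, 0.5, -1.8]
width: 0.0505
finger_force: 63.3
```

Call:
{"api": "servo_tool", "payload": {
  "steps": [
    {"x":0,"y":0,"z":0,"ax":0,"ay":0.0714,"az":0,"hand":1},
    {"x":0,"y":0,"z":0,"ax":0,"ay":0.0714,"az":0,"hand":1},
    {"x":0,"y":0,"z":0,"ax":0,"ay":0.0714,"az":0,"hand":1},
    {"x":0,"y":0,"z":0,"ax":0,"ay":0.0714,"az":0,"hand":1},
    {"x":0,"y":0,"z":0,"ax":0,"ay":0.0714,"az":0,"hand":1},
    {"x":0,"y":0,"z":0,"ax":0,"ay":0.0714,"az":0,"hand":1},
    {"x":0,"y":0,"z":0,"ax":0,"ay":0.0714,"az":0,"hand":1},
    {"x":0,"y":0,"z":0,"ax":0,"ay":0.0714,"az":0,"hand":1},
    {"x":0,"y":0,"z":0,"ax":0,"ay":0,"az":0,"hand":1},
    {"x":0,"y":0,"z":0,"ax":0,"ay":0,"az":0,"hand":1},
    {"x":0,"y":0,"z":0,"ax":0,"ay":0,"az":0,"hand":1}
  ]
}}

```text
clock: 40.25
tcp_pos: [0.4263, -0.3452, 0.2239]
ee_rot: [0.593, 0.569, 0.416, -0.39]
force: [-0.0, 0.5, -1.4]
width: 0.0504
finger_force: 63.4
```

Run:
```python
from h import *
place([.71415,.67743,-.12334,.12597],[.4289,-.3465,.0155],[.428,-.3655],86.84,[.575,-.285],.08)
```

```text
t 40.25 tcp [ 0.4263 -0.3452  0.2239] psi 88.92 zax [ 0.05   0.935 -0.35 ] F [-0.   0.5 -1.4] w 0.0504 g 63.4 j [-1.02  0.82  1.38  0.62  2.   -1.05]
up check [ 0. -0.  1.] tool z [ 0.065  0.936 -0.347]
  turn units [-0.0096  0.0023  0.0081] rows 1.0
  shift units [-0.3135  0.9587  0.6038] rows 5.0
box now centre [ 0.4266 -0.3438  0.2048] tilt 0.44 bottom 0.1548
world up in tool [ 0.937  0.011 -0.35 ]
```

Call:
{"api": "servo_tool", "payload": {
  "steps": [
    {"x":0,"y":0,"z":0,"ax":-0.0096,"ay":0.0023,"az":0.0081,"hand":1},
    {"x":-0.0523,"y":0.1598,"z":0.1006,"ax":0,"ay":0,"az":0,"hand":1},
    {"x":-0.0523,"y":0.1598,"z":0.1006,"ax":0,"ay":0,"az":0,"hand":1},
    {"x":-0.0523,"y":0.1598,"z":0.1006,"ax":0,"ay":0,"az":0,"hand":1},
    {"x":-0.0523,"y":0.1598,"z":0.1006,"ax":0,"ay":0,"az":0,"hand":1},
    {"x":-0.0523,"y":0.1598,"z":0.1006,"ax":0,"ay":0,"az":0,"hand":1},
    {"x":-0.0523,"y":0.1598,"z":0.1006,"ax":0,"ay":0,"az":0,"hand":1},
    {"x":0,"y":0,"z":0,"ax":0,"ay":0,"az":0,"hand":1},
    {"x":0,"y":0,"z":0,"ax":0,"ay":0,"az":0,"hand":1},
    {"x":0,"y":0,"z":0,"ax":0,"ay":0,"az":0,"hand":1}
  ]
}}

```text
clock: 41.08
tcp_pos: [0.5745, -0.2859, 0.15]
ee_rot: [0.598, 0.561, 0.42, -0.389]
force: [-1.3, -0.4, -0.3]
width: 0.0503
finger_force: 63.4
```

Run:
```python
from h import *
place([.71415,.67743,-.12334,.12597],[.4289,-.3465,.0155],[.428,-.3655],86.84,[.575,-.285],.034)
o=readout.get_obs(); im,C=shot("wrist","w23")
S,CS=shot("scene","sc23"); D,CD=shot("side","sd23")
b=cv2.resize(S[110:280,200:370,::-1],(420,420),interpolation=cv2.INTER_CUBIC); cv2.imwrite("pics/c23.png",b)
# tilt of the held box: silhouette vs vertical is hard; compare top corners by cedar mask
for q in comps(cedar(S),40):
    if 220<q[:,0].mean()<330 and 110<q[:,1].mean()<215: print(q.mean(0).round(),len(q))
print(proj(CS,[[.575,-.285,.18],[.5745,-.195,.128]]).round())
```

```text
t 41.08 tcp [ 0.5745 -0.2859  0.15  ] psi 86.88 zax [ 0.065  0.937 -0.345] F [-1.3 -0.4 -0.3] w 0.0503 g 63.4 j [-0.83  0.96  1.27  0.79  1.88 -0.94]
up check [ 0. -0.  1.] tool z [ 0.065  0.936 -0.347]
  turn units [-0.0004 -0.0015  0.0002] rows 1.0
  shift units [-0.2949  0.0009  0.1049] rows 2.0
box now centre [ 0.5747 -0.2844  0.131 ] tilt 0.13 bottom 0.081
world up in tool [ 0.939  0.005 -0.345]
[249. 152.] 77
[265. 172.] 73
[[250. 152.]
 [266. 172.]]
```

Prediction matches the picture. Lower to about 31 mm.

Call:
{"api": "servo_tool", "payload": {
  "steps": [
    {"x":-0.062,"y":0,"z":0.0225,"ax":0,"ay":-0.0015,"az":0,"hand":1},
    {"x":-0.062,"y":0,"z":0.0225,"ax":0,"ay":0,"az":0,"hand":1},
    {"x":-0.062,"y":0,"z":0.0225,"ax":0,"ay":0,"az":0,"hand":1},
    {"x":-0.062,"y":0,"z":0.0225,"ax":0,"ay":0,"az":0,"hand":1},
    {"x":-0.04,"y":0,"z":0.0145,"ax":0,"ay":0,"az":0,"hand":1},
    {"x":-0.02,"y":0,"z":0.0073,"ax":0,"ay":0,"az":0,"hand":1},
    {"x":0,"y":0,"z":0,"ax":0,"ay":0,"az":0,"hand":1},
    {"x":0,"y":0,"z":0,"ax":0,"ay":0,"az":0,"hand":1},
    {"x":0,"y":0,"z":0,"ax":0,"ay":0,"az":0,"hand":1}
  ]
}}

```text
clock: 41.98
tcp_pos: [0.5739, -0.2859, 0.1012]
ee_rot: [0.597, 0.56, 0.42, -0.391]
force: [-5.1, -1.3, 11.4]
width: 0.051
finger_force: 64.1
```

Call:
{"api": "servo_tool", "payload": {
  "steps": [
    {"x":0.007,"y":0,"z":-0.0026,"ax":0,"ay":0,"az":0,"hand":1},
    {"x":0,"y":0,"z":0,"ax":0,"ay":0,"az":0,"hand":1},
    {"x":0,"y":0,"z":0,"ax":0,"ay":0,"az":0,"hand":1}
  ]
}}

```text
clock: 42.23
tcp_pos: [0.574, -0.2859, 0.1013]
ee_rot: [0.598, 0.56, 0.42, -0.391]
force: [-4.0, -1.6, 7.7]
width: 0.0505
finger_force: 64.0
```

Run:
```python
from h import *
state(); im,C=shot("wrist","w24"); S,CS=shot("scene","sc24")
print([(q.mean(0).round(1),len(q)) for q in comps(cedar(S),40) if 220<q[:,0].mean()<330 and 110<q[:,1].mean()<215], proj(CS,[[.575,-.285,.128],[.5745,-.195,.128]]).round(1))
cv2.imwrite("pics/c24.png",np.hstack([cv2.resize(S[120:220,200:320,::-1],(480,400),interpolation=cv2.INTER_CUBIC),cv2.resize(im[100:400,195:445,::-1],(320,384)).copy() if 0 else cv2.resize(im[:,160:480,::-1],(320,400))]))
```

```text
t 42.23 tcp [ 0.574  -0.2859  0.1013] psi 86.65 zax [ 0.064  0.938 -0.342] F [-4.  -1.6  7.7] w 0.0505 g 64.0 j [-0.83  1.03  1.26  0.78  1.84 -0.98]
[(array([250.7, 159.3]), 76), (array([265., 172.]), 72)] [[251.2 159.4]
 [265.9 171.7]]
```

View pics/c24.png

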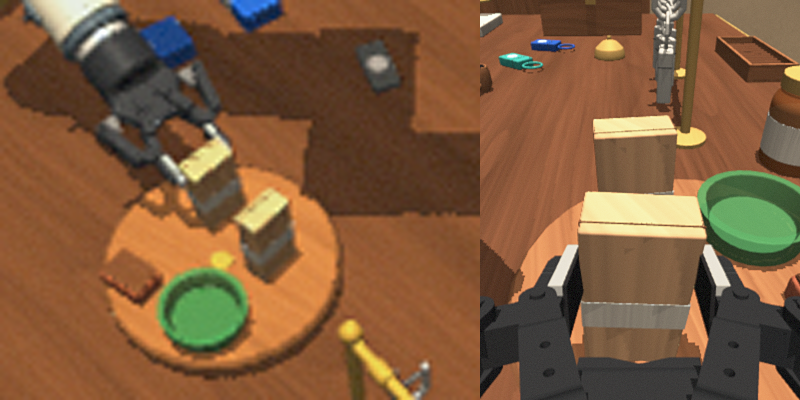

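Both boxes are upright on the turntable (tops at (251,159) and (265,172) in the scene view, at the predicted height), and the safes hang on the rack. Ease the load, release and withdraw.

Call:
{"api": "servo_tool", "payload": {
  "steps": [
    {"x":0.006,"y":0,"z":-0.0022,"ax":0,"ay":0,"az":0,"hand":1},
    {"x":0,"y":0,"z":0,"ax":0,"ay":0,"az":0,"hand":1},
    {"x":0,"y":0,"z":0,"ax":0,"ay":0,"az":0,"hand":-1},
    {"x":0,"y":0,"z":0,"ax":0,"ay":0,"az":0,"hand":-1},
    {"x":0,"y":0,"z":0,"ax":0,"ay":0,"az":0,"hand":-1},
    {"x":0,"y":0,"z":0,"ax":0,"ay":0,"az":0,"hand":-1},
    {"x":0,"y":0,"z":0,"ax":0,"ay":0,"az":0,"hand":-1},
    {"x":0,"y":0,"z":0,"ax":0,"ay":0,"az":0,"hand":-1},
    {"x":0,"y":0,"z":-0.1,"ax":0,"ay":0,"az":0,"hand":-1},
    {"x":0,"y":0,"z":-0.2,"ax":0,"ay":0,"az":0,"hand":-1},
    {"x":0,"y":0,"z":-0.2,"ax":0,"ay":0,"az":0,"hand":-1},
    {"x":0.188,"y":0,"z":-0.068,"ax":0,"ay":0,"az":0,"hand":-1},
    {"x":0.188,"y":0,"z":-0.068,"ax":0,"ay":0,"az":0,"hand":-1},
    {"x":0.188,"y":0,"z":-0.068,"ax":0,"ay":0,"az":0,"hand":-1},
    {"x":0.188,"y":0,"z":-0.068,"ax":0,"ay":0,"az":0,"hand":-1},
    {"x":0.188,"y":0,"z":-0.068,"ax":0,"ay":0,"az":0,"hand":-1},
    {"x":0,"y":0,"z":0,"ax":0,"ay":0,"az":0,"hand":-1},
    {"x":0,"y":0,"z":0,"ax":0,"ay":0,"az":0,"hand":-1}
  ]
}}

```text
clock: 43.83
tcp_pos: [0.5696, -0.3559, 0.2792]
ee_rot: [0.599, 0.562, 0.419, -0.388]
force: [1.0, 0.3, -0.9]
width: 0.0858
finger_force: 0.0
```

Run:
```python
from h import *
state(); S,CS=shot("scene","sc25")
print([(q.mean(0).round(1),len(q)) for q in comps(cedar(S),40) if 220<q[:,0].mean()<330 and 110<q[:,1].mean()<215], proj(CS,[[.575,-.285,.128],[.5745,-.195,.128]]).round(1))
# hanging safes: grey blobs, two moments, in scene view around each predicted case centre; look at lower part positions
D,CD=shot("side","sd25")
h=cv2.cvtColor(S,cv2.COLOR_RGB2HSV); m=(h[...,1]<60)&(h[...,2]>60)
for s in SEAT:
    c=proj(CS,np.r_[s,.076])[0]; x0,y0=(c-14).astype(int); 
    p=np.argwhere(m[y0:y0+29,x0:x0+29])[:,::-1]+[x0,y0]; print("case px pred",c.round(1),"grey",len(p),p.mean(0).round(1))
print("silver on counter:"); safes(cv2.resize(S,None,fx=1,fy=1),CS)
for q in comps(silver(S),60):
    print(q.mean(0).round(),len(q)) if 280<q[:,0].mean()<400 and 150<q[:,1].mean()<320 else 0
```

```text
t 43.83 tcp [ 0.5696 -0.3559  0.2792] psi 87.08 zax [ 0.066  0.935 -0.348] F [ 1.   0.3 -0.9] w 0.0858 g 0.0 j [-0.89  0.89  1.1   0.82  2.08 -0.78]
[(array([251.7, 158.6]), 68), (array([265., 172.]), 71)] [[251.2 159.4]
 [265.9 171.7]]
case px pred [337.7 267.7] grey 144 [333.4 261.7]
case px pred [325.6 254.1] grey 214 [325.3 252.8]
case px pred [314. 241.] grey 217 [313.7 239.7]
case px pred [302.8 228.4] grey 151 [306.6 231.4]
silver on counter:
```

Run:
```python
from h import *
ey=np.array([.1231,.9924]);ex=np.array([.9924,-.1231])
for n,f in(("scene","sc25"),("side","sd25")):
    im=cv2.imread(f"pics/{f}.png")[...,::-1].copy(); C=cam(n); h=cv2.cvtColor(im,cv2.COLOR_RGB2HSV)
    for k,s in enumerate(SEAT):
        print(n,"hook",k); 
        for z in(.125,.1,.08,.06,.045,.03):
            row=[]
            for y in(-.03,-.02,-.012,0,.012,.02,.03):
                u,v=proj(C,np.r_[s+ey*y-ex*.01*(n=="scene")*0,z])[0].round().astype(int); row.append("%3d/%3d"%(h[v,u,1],h[v,u,2]))
            print("  z",z,*row)
```

```text
scene hook 0
  z 0.125 179/198 180/136 168/146  20/170 187/188 166/ 95 199/ 95
  z 0.1 134/137  63/102  32/ 89  34/143  38/122 188/ 87 144/ 87
  z 0.08 118/ 91  25/238  31/234  34/105  85/ 78 159/ 93 166/ 83
  z 0.06  84/122  30/136  25/ 82  41/ 81 142/ 88 189/ 89 160/ 78
  z 0.045  97/ 89  28/ 74  23/ 79  31/106  36/ 85 167/ 90 167/ 90
  z 0.03 132/106  37/ 83  26/100  22/ 93 117/ 85 164/ 90 150/ 85
scene hook 1
  z 0.125 180/188 157/120 164/137 166/146 143/171  39/225 178/193
  z 0.1  19/105   9/120  31/114  28/190  35/108  11/ 71  59/ 74
  z 0.08  47/ 87  15/247  26/234  31/ 83  34/ 83  36/ 85  85/ 84
  z 0.06  37/219  35/125  42/ 85  34/ 91  37/ 96  52/ 84 155/ 84
  z 0.045 104/ 81  25/ 70  35/ 81  37/109  20/ 90 141/ 85 164/ 84
  z 0.03 129/134  25/ 82  40/103  82/ 84 171/ 88 151/ 88 166/ 83
scene hook 2
  z 0.125 175/166 173/183 186/203 129/148 155/150 111/210 184/223
  z 0.1 155/132  26/ 77  26/129  34/137  37/166  31/122  72/ 85
  z 0.08  84/ 97  16/246  33/229  33/ 84  28/ 73  27/ 85 117/109
  z 0.06  48/144  38/ 94  37/ 69  35/108  24/ 84  29/ 79 162/ 96
  z 0.045  40/ 82  
[... 1427 characters left out ...]
/ 98  41/123  37/124  45/114  24/138
  z 0.08  36/133  16/186  43/ 83  49/ 88  52/ 83  50/103  31/206
  z 0.06  54/ 66  58/ 66  44/ 69  56/ 77  44/ 76  48/ 80  50/ 82
  z 0.045  46/ 78  61/ 71  46/ 83  54/ 90  53/ 86  58/ 83  50/ 96
  z 0.03  51/180  52/ 98  59/100  42/ 91  57/ 81  51/ 90  39/ 99
side hook 3
  z 0.125  49/146  39/155  43/118  26/165 120/117  64/ 72  51/124
  z 0.1  65/ 83  42/ 90  41/ 88  34/174  44/145  41/117  36/150
  z 0.08 115/113  44/ 87  46/ 83  45/ 90  38/149  30/204  33/195
  z 0.06  48/185  49/155  53/165  48/ 91  48/ 80  56/ 82  61/ 88
  z 0.045  43/190  44/187  49/184  51/185  50/169  51/134  48/ 90
  z 0.03  38/188  38/188  43/191  48/187  48/185  52/183  49/183
```

All four cases show at their hooks. Let any sway die out and check motion.

Call:
{"api": "servo_tool", "payload": {
  "steps": [
    {"x":0,"y":0,"z":-0.2,"ax":0,"ay":0,"az":0,"hand":-1},
    {"x":0,"y":0,"z":0,"ax":0,"ay":0,"az":0,"hand":-1},
    {"x":0,"y":0,"z":0,"ax":0,"ay":0,"az":0,"hand":-1},
    {"x":0,"y":0,"z":0,"ax":0,"ay":0,"az":0,"hand":-1},
    {"x":0,"y":0,"z":0,"ax":0,"ay":0,"az":0,"hand":-1},
    {"x":0,"y":0,"z":0,"ax":0,"ay":0,"az":0,"hand":-1},
    {"x":0,"y":0,"z":0,"ax":0,"ay":0,"az":0,"hand":-1},
    {"x":0,"y":0,"z":0,"ax":0,"ay":0,"az":0,"hand":-1},
    {"x":0,"y":0,"z":0,"ax":0,"ay":0,"az":0,"hand":-1},
    {"x":0,"y":0,"z":0,"ax":0,"ay":0,"az":0,"hand":-1},
    {"x":0,"y":0,"z":0,"ax":0,"ay":0,"az":0,"hand":-1},
    {"x":0,"y":0,"z":0,"ax":0,"ay":0,"az":0,"hand":-1},
    {"x":0,"y":0,"z":0,"ax":0,"ay":0,"az":0,"hand":-1},
    {"x":0,"y":0,"z":0,"ax":0,"ay":0,"az":0,"hand":-1},
    {"x":0,"y":0,"z":0,"ax":0,"ay":0,"az":0,"hand":-1},
    {"x":0,"y":0,"z":0,"ax":0,"ay":0,"az":0,"hand":-1}
  ]
}}

```text
clock: 45.27
tcp_pos: [0.5673, -0.3836, 0.2874]
ee_rot: [0.599, 0.56, 0.419, -0.39]
force: [1.0, 0.4, -0.4]
width: 0.0854
finger_force: 0.0
```

Run:
```python
from h import *
ims=[optics.capture("scene").astype(int) for _ in range(6)]
ref=cv2.imread("pics/sc25.png")[...,::-1].astype(int)
for k,(a,b) in enumerate(((ims[0],ims[2]),(ims[0],ims[5]),(ref,ims[5]))):
    d=np.abs(a-b).max(2); print(k,"rack",(d[200:300,280:360]>40).sum(),"boxes",(d[140:215,225:290]>40).sum())
S=ims[5].astype(np.uint8); print([(q.mean(0).round(1),len(q)) for q in comps(cedar(S),40) if 220<q[:,0].mean()<330 and 110<q[:,1].mean()<215])
```

```text
0 rack 0 boxes 0
1 rack 0 boxes 1
2 rack 0 boxes 355
[(array([251.7, 158.6]), 68), (array([265.1, 172. ]), 72)]
```

Everything is still (the box-area difference is the arm's shadow moving). Hand in.

```bash
python3 -c "
from plant import env
print(env.finish_job())"
```

```text
the job is handed in; nothing more can be done
None
```

I handed the job in with all four safes hanging still on their hooks and both boxes standing on the turntable; the hand-in gave no verdict, so those results are from my own camera checks.

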